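# Pack the preserve order and lock the carrier

## Robot

A 6-joint arm with a two-finger parallel gripper is mounted at the origin on the work surface. World frame = base frame: x ahead of the robot, y to its left, z up, the work surface at z = 0. Lengths are in m, angles in rad, forces in N, time in s.
With the tool pointing down it reaches from about 0.35 to 0.775 m from the base axis. Payload 5.5 kg.
Tool frame: the origin (TCP) lies between the finger pads; the fingertips stand 8 mm ahead of it and the grasp point (between the pads) lies 11 mm behind it; z points along the fingers, y is the line along which they close (so a half turn about z gives the same grasp; the last joint's range is limited). The gripper opens to 85 mm and grips with 20 to 120 N. Pads are 22 mm wide; open, the fingers measure 114 mm over their backs; the gripper's body (76 mm by 85 mm) begins 54 mm behind the grasp point. The pads swing forward as they close: fully open they stand 13 mm farther back than shut.
Start: joints at [-1.413, 0.313, 0.046, 1.304, 0, 1.431], TCP at [0.169, -0.55, 0.239] pointing down, gripper open.
Joint ranges: [-2.76, 2.76], [-0.86, 1.69], [-1.03, 1.26], [-2.2, 2.34], [-1.47, 1.5], [-3.14, 3.14]. Speed limits (rad/s): [2.57, 2.57, 3.14, 3.14, 3.14, 3.14].

## Interface

Orientations are given as a unit quaternion [w, x, y, z].
In Python, from workcell import env gives the robot as it stands.
- The arm moves only by the tool move_arm, never from a script. Its argument "moves" is one flat list of numbers, 5 for each row, row after row: the shift along the world's x, y, z in m, then the turn about the world's z in rad, then the finger opening in m, from 0 to 0.0854. A call has 1 to 12 rows; each row is the pose to reach, as a shift and turn from the pose commanded when the call began; what a row does not reach only later rows make up. A row lasts 1/12 s, in which the tool goes at most 41.7 mm and 7.16 degrees, less where a joint would pass 70% of its speed; a pose out of reach is approached as far as the arm can. A call with a gripper value outside its range is refused whole. The fingers move at their own pace and stop on an object; "newtons" is the grip in N (left out, the last holds). Time passes only in rows, so rows that repeat a pose let the fingers close. It gives the time, the measured TCP pose, the force, the opening and the grip force at its end, in the units of the state.
- env.get_state(): the state, without advancing time (a new reading comes with each control period).
- env.read_camera(name): name is "scene" or "top" or "wrist"; returns a dict with "pixels" (480x640x3 uint8, red, green, blue), "camera_matrix" (3x3 intrinsics, pixels), "rvec" (rotation vector, rad) and "tvec" (3), from world to camera coordinates, as OpenCV has them. Camera axes: x right, y down, z forward; pixel columns grow to the right and rows downward; lengths in m; the calibration is good to about 2 mm. A picture is of the moment at which its call begins. There is no depth.
- env.hand_in(): hands the job in; it is judged then, once.
The state is a dict: "clock": time; "joint_pos": joint angles; "qvel": joint speeds; "tau": joint torques, N m; "tcp_pos": TCP position; "orientation": TCP orientation; "wrist_force": force on the tool from outside, world axes, zero at the start; "ft_torque": the same for the moment, N m; "finger_gap": finger opening in m; "grip_force": force on a finger pad.
Only numpy, scipy, OpenCV 4.12 (cv2) and the standard library are available. Lean on these libraries where they do the work, as an engineer would, in place of code of your own. Each camera call takes 0.05 s, during which the arm holds its last target. There are 200 camera calls.

## Task

The apricot preserve is done: before packing, slide the covered pan sideways across the hob, without lifting or tipping it, from the red heat mark to the centre of the white rest mark. Then, with the carrier's keeper bar swung out of the way, stand every amber jar upright and flat in a bay of its own, and last swing the bar shut until it snaps in behind its detent. Leave the pistachio jar, the pastries and the other things where they are.

Things in the scene. Friction and masses are not known exactly. Their poses are not given: they have to be found in the camera images.
- carrier: order carrier, a fixed wooden tray 332 x 74 mm. Origin: centre of its underside; x runs along the four bays, away from the hinge; z up. Floor 6 mm above the counter. Low walls round the bays are 4 mm thick, tops 26 mm above the counter; each bay is 54 (x) by 56 (y) mm inside. Hinge post at x = -150 mm, 20 mm across, 78 mm high
- catch (a point): top centre of the black catch post at the carrier's far end (carrier x = 146 mm), 18 x 36 mm, 74 mm high, with a red stop on its +y side (top at 95 mm) and a sprung brass ball on top, 8 mm to the -y side of the bar's shut line: the detent that holds the bar
- bar (a joint): keeper bar: flat steel, 18 mm wide, 300 mm long, swings level about the hinge; underside 80, top 88 mm above the counter, 8 mm over jars standing in bays. 0 = shut over the bays, along carrier +x; grows clockwise from above, to the -y side, up to 1.75 rad. Slight friction, stays put. Its end meets the detent ball at 0.05 rad, rides over it with about 10 N at the peg, is held below 0.018
- bar_hinge (a point): the hinge axis of the keeper bar (vertical), at the bar's mid-thickness, 84 mm above the counter
- bar_peg (a point): upright round red peg on the bar, 16 mm across, to push or pinch, 235 mm from the hinge axis along the bar; this point is on its axis, 110 mm above the counter; the peg stands from the bar's top (88 mm) to 130 mm
- bay1 (a point): centre of the tray floor of bay 1 of the carrier, 6 mm above the counter (bay 1 is nearest the hinge)
- bay2 (a point): centre of the tray floor of bay 2 of the carrier, 6 mm above the counter (bay 1 is nearest the hinge)
- bay3 (a point): centre of the tray floor of bay 3 of the carrier, 6 mm above the counter (bay 1 is nearest the hinge)
- bay4 (a point): centre of the tray floor of bay 4 of the carrier, 6 mm above the counter (bay 1 is nearest the hinge)
- jar1: clip-top jar of amber apricot preserve with a pale lid, 44 mm across (lid 40 mm), 66 mm tall, heavy base, 130 g; origin under its centre, z up. May be absent (then None)
- jar2: clip-top jar of amber apricot preserve with a pale lid, 44 mm across (lid 40 mm), 66 mm tall, heavy base, 130 g; origin under its centre, z up. May be absent (then None)
- jar3: clip-top jar of amber apricot preserve with a pale lid, 44 mm across (lid 40 mm), 66 mm tall, heavy base, 130 g; origin under its centre, z up. May be absent (then None)
- jar4: clip-top jar of amber apricot preserve with a pale lid, 44 mm across (lid 40 mm), 66 mm tall, heavy base, 130 g; origin under its centre, z up. May be absent (then None)
- pan: small covered copper saucepan, 120 mm across (lid 124 mm), 600 g, standing on the hob; the lid is fast to the pan. Origin under its centre, z up; a bar handle 14 mm thick slopes up from its side towards the pan's -x, out to 160 mm from the centre, its axis 30 to 44 mm above the pan's underside. Lid top is 46 mm above the underside
- pan_knob (a point): the black knob in the middle of the lid, 20 mm across, from 46 to 76 mm above the pan's underside; this point is on its axis, 68 mm above the underside
- hob: black glass induction hob lying on the counter, fixed, 240 (x) x 390 (y) mm, 8 mm thick; origin: centre of its underside
- mark_heat: red ring mark with a red centre dot on the hob, 150 mm outside, 134 mm inside: the cooking position, where the pan starts; flat, flush; origin: its centre, 8 mm above the counter
- mark_rest: white ring mark with a white centre dot on the hob, same size: the resting position, 160 mm to one side or the other of the red one; flat; origin: its centre
- pistachio: clip-top jar of pistachio cream, green with a steel lid, 54 mm across, 90 mm tall; not part of the order; origin under its centre
- lemon_tart: bystander: yellow tart, 78 mm across, 24 mm tall; origin under its centre
- berry_tart: bystander: tart with red berries and a white peak, 78 mm across, 44 mm tall; origin under its centre
- shaker: bystander: steel sugar shaker, 60 mm across, 98 mm tall; origin under its centre
- cup: bystander: white cup, 74 mm across, 60 mm tall; origin under its centre
- spoon: bystander: long spoon lying on the table beyond the hob; origin about its middle
Things that resemble listed ones, but are neither listed nor needed, are in the scene too. What is shaped like the jar1 but purple is not meant.

How it is judged:
By the outcome, as a careful person would: the job done as asked, in the order asked, and still so for the second after the job is handed in, with the robot touching nothing.
Of jar1, jar2, jar3, jar4 only 3 to 4 are there at a start; the rules pass over those that are not, and their reading is None.
At some moment in a run one of jar1, jar2, jar3, jar4, pan may be knocked a few centimetres aside while the robot is not near it.
It also fails if it takes over 208 s, if anything falls off the work surface, if the arm or the gripper's body presses on something with over 40 N, if the wrist force passes 120 N, or if a joint passes its speed limit or range.

## Working session

There is one attempt and no reset: what is moved stays moved. The work goes in short steps, Python scripts to look and compute and a tool call to move; the robot and the scene stay as the last step left them, time stands still between calls to the robot, and variables do not carry over. Pictures are saved under pics/ and viewed, at most 14 in all, crops included, and the job is handed in when it is done.

Besides the shell and the picture viewer there is one more tool, called after "Emit:" by a JSON object that holds its "op" and its "data". move_arm: Moves the arm, as the interface text tells. Its arguments: {"type":"object","properties":{"moves":{"type":"array"},"newtons":{"type":"number"}},"required":["moves"]}

```bash
mkdir -p pics; ls; cat > h.py <<'E'
import numpy as np, cv2
from workcell import env
def cam(n):
    d=env.read_camera(n); d['R']=cv2.Rodrigues(np.array(d['rvec'],float))[0]; d['t']=np.array(d['tvec'],float).reshape(3); d['K']=np.array(d['camera_matrix'],float)
    d['pixels']=np.array(d['pixels']); return d
def ray(d,u,v):
    c=-d['R'].T@d['t']; r=d['R'].T@np.linalg.inv(d['K'])@np.array([u,v,1.]); return c,r/np.linalg.norm(r)
def onz(d,u,v,z):
    c,r=ray(d,u,v); return c+r*(z-c[2])/r[2]
def tri(d1,p1,d2,p2):
    c1,r1=ray(d1,*p1); c2,r2=ray(d2,*p2)
    s=np.linalg.lstsq(np.c_[r1,-r2],c2-c1,rcond=None)[0]
    a,b=c1+s[0]*r1,c2+s[1]*r2; return (a+b)/2,np.linalg.norm(a-b)
def proj(d,P):
    q=d['K']@(d['R']@np.asarray(P,float)+d['t']); return q[:2]/q[2]
def save(d,f,box=None,s=1):
    im=d['pixels'][...,::-1]
    if box: im=im[box[1]:box[3],box[0]:box[2]]
    cv2.imwrite(f,cv2.resize(im,None,fx=s,fy=s,interpolation=cv2.INTER_CUBIC))
def store(d,f): np.savez(f,**d)
def blobs(d,lo,hi,amin=30):
    h=cv2.cvtColor(d['pixels'],cv2.COLOR_RGB2HSV); m=cv2.inRange(h,np.array(lo),np.array(hi))
    n,l,s,c=cv2.connectedComponentsWithStats(m); return [(s[i].tolist(),c[i].round(1).tolist()) for i in range(1,n) if s[i][4]>=amin],m
E
python3 - <<'E'
from h import *
for n in ('scene','top'):
    d=cam(n); save(d,f'pics/{n}0.png'); store(d,n+'0.npz'); print(n,-d['R'].T@d['t'],d['R'][2],d['K'][0,0])
print(env.get_state())
E
```

```text
pics
scene [ 1.01716514 -0.81325825  1.00919474] [-0.35592342  0.58719979 -0.72699032] 489.6648700112461
top [ 0.42813768 -0.03208581  1.0717171 ] [ 0.13134944  0.00733557 -0.99130899] 437.3393956139749
{'clock': 0.1, 'joint_pos': array([-1.41258552e+00,  3.13936236e-01,  4.51258457e-02,  1.30361383e+00,
       -3.22777000e-06,  1.43116386e+00]), 'qvel': array([ 0.0008183 , -0.00122398,  0.00088105, -0.00214204, -0.00076167,
        0.00144523]), 'tau': array([ 2.71560151e-03, -4.81727242e+01,  2.99242562e+01,  1.27678982e-02,
        4.14682603e-06, -9.65969576e-06]), 'tcp_pos': array([ 0.1686423 , -0.54926145,  0.23850542]), 'orientation': array([-8.13896391e-04,  9.88931324e-01,  1.48371745e-01, -9.17459162e-06]), 'wrist_force': array([ 0.47330107, -0.22917049, -0.17896225]), 'ft_torque': array([ 0.01817913, -0.00425807,  0.06119382]), 'grip_force': 0.0, 'finger_gap': 0.0853919830518727}
```

View pics/scene0.png

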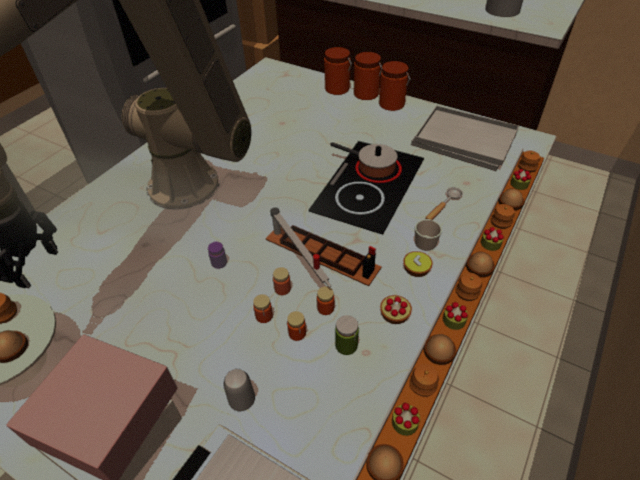

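View pics/top0.png

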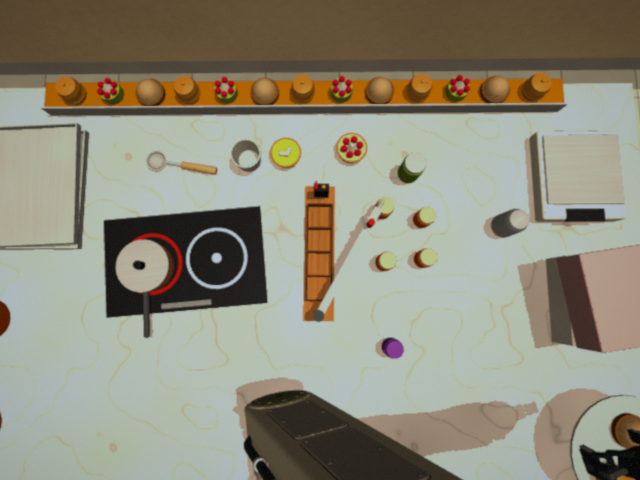

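Scene and top views:
- **Jars:** four amber jars with pale lids, at top (386,208), (425,216), (386,261), (426,257). The purple one at (392,348) is a decoy.
- **Pan:** on the red ring, with its knob at (139,265). The white ring is at (217,258).
- **Carrier:** at (319,255). Its bar is half open, with the peg near (371,221).

Next I'll enlarge and measure.

```bash
python3 - <<'E'
from h import *
L=lambda f:dict(np.load(f))
t=L('top0.npz'); s=L('scene0.npz')
a=cv2.resize(t['pixels'][170:350,95:455],None,fx=2.2,fy=2.2,interpolation=cv2.INTER_CUBIC)[:, :792]
b=cv2.resize(s['pixels'][200:350,200:400],None,fx=1.3,fy=1.3,interpolation=cv2.INTER_CUBIC)
b=cv2.copyMakeBorder(b,0,0,0,792-b.shape[1],cv2.BORDER_CONSTANT)
cv2.imwrite('pics/crop1.png',np.vstack([a,b])[...,::-1])
for n,d in (('top',t),('scene',s)):
    print(n,'yellow lid',[ (c,st[2:]) for st,c in blobs(d,(18,50,120),(35,255,255),40)[0]])
    print(n,'red',[ (c,st[2:]) for st,c in blobs(d,(0,180,60),(6,255,255),8)[0]+blobs(d,(174,180,60),(180,255,255),8)[0]])
for P in ((0.45,0,0),(0.6,-.1,0)): print(proj(t,P),proj(s,P))
E
```

```text
top yellow lid [([522.1, 73.6], [73, 8, 392]), ([602.8, 78.6], [78, 45, 1004]), ([228.4, 76.3], [72, 8, 482]), ([302.7, 75.7], [73, 7, 405]), ([373.7, 75.8], [75, 17, 508]), ([454.3, 74.6], [72, 8, 378]), ([21.7, 81.5], [45, 13, 528]), ([83.3, 77.4], [72, 8, 366]), ([149.7, 76.8], [71, 8, 376]), ([421.6, 87.4], [12, 14, 86]), ([304.6, 88.1], [12, 13, 80]), ([382.2, 84.7], [8, 9, 50]), ([500.9, 83.9], [7, 9, 48]), ([264.1, 85.9], [9, 9, 51]), ([538.1, 87.0], [10, 9, 56]), ([146.8, 87.3], [8, 8, 53]), ([188.1, 88.9], [8, 9, 51]), ([457.0, 104.0], [61, 2, 61]), ([351.2, 147.7], [30, 30, 371]), ([285.1, 152.0], [29, 29, 616]), ([199.4, 166.3], [37, 11, 154]), ([386.0, 203.8], [17, 17, 121]), ([426.6, 214.1], [18, 17, 155]), ([426.2, 256.2], [17, 18, 82]), ([385.6, 261.5], [17, 17, 66])]
top red [([454.2, 79.5], [7, 3, 8]), ([231.6, 84.3], [5, 7, 9]), ([99.0, 87.9], [5, 7, 10]), ([467.2, 86.4], [5, 7, 10]), ([359.5, 143.1], [6, 4, 8]), ([315.7, 186.6], [4, 8, 20]), ([370.3, 222.6], [7, 8, 37]), ([165.6, 259.9], [50, 63, 508]), ([224.4, 79.4], [4, 5, 16]), ([341.5, 78.6], [4, 5, 17]), ([45
[... 2098 characters left out ...]
5, 10]), ([260.3, 314.8], [7, 7, 14]), ([414.9, 408.8], [7, 6, 10]), ([517.7, 173.6], [9, 10, 34]), ([526.3, 176.1], [8, 10, 36]), ([488.5, 232.9], [9, 11, 44]), ([498.0, 235.8], [10, 12, 46]), ([388.7, 304.5], [6, 11, 42]), ([397.4, 299.4], [5, 4, 14]), ([402.5, 307.7], [6, 12, 48]), ([451.7, 306.6], [11, 8, 43]), ([461.4, 313.8], [11, 15, 64]), ([394.1, 312.2], [5, 6, 23]), ([450.2, 314.2], [5, 5, 20]), ([405.5, 406.4], [6, 6, 32]), ([398.1, 410.8], [7, 7, 33]), ([413.8, 410.8], [6, 7, 31]), ([398.9, 419.5], [7, 6, 31]), ([414.7, 419.4], [7, 6, 31]), ([407.4, 423.9], [6, 7, 30])]
[304.31673018 288.80052069] [301.6870542  233.24021799]
[344.50925113 227.73630904] [329.61557115 276.46510619]
```

View pics/crop1.png

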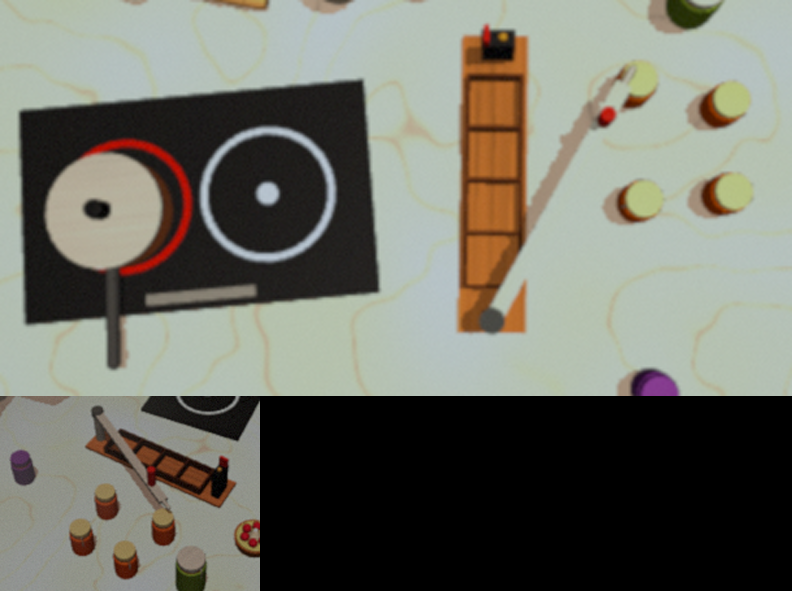

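The crop confirms four amber jars with pale lids: (386,206), (426,215), (386,261), (426,257). All four match the description. The purple one at (392,348) doesn't. Now the positions from two views.

```bash
cat >> h.py <<'E'
def ell(d,box,lo,hi,hull=True):
    m=blobs(d,lo,hi)[1]; z=np.zeros_like(m); z[box[1]:box[3],box[0]:box[2]]=m[box[1]:box[3],box[0]:box[2]]
    cs=max(cv2.findContours(z,cv2.RETR_EXTERNAL,cv2.CHAIN_APPROX_NONE)[0],key=cv2.contourArea)
    e=cv2.fitEllipse(cv2.convexHull(cs) if hull else cs); return np.array(e[0]),e[1]
E
python3 - <<'E'
from h import *
np.set_printoptions(precision=4,suppress=True)
L=lambda f:dict(np.load(f))
t=L('top0.npz'); s=L('scene0.npz')
# jar lids
Y=((18,25,120),(45,255,255))
tb={'A':(375,195,398,220),'B':(415,204,438,226),'C':(375,250,398,272),'D':(415,246,438,268)}
sb={}
for k,b in tb.items():
    p,ax=ell(t,b,(20,50,130),(40,255,255)); P=onz(t,*p,.066); q=proj(s,P)
    bb=(int(q[0]-14),int(q[1]-11),int(q[0]+14),int(q[1]+9))
    p2,ax2=ell(s,bb,(18,50,120),(35,255,255))
    print(k,p,ax,p2,ax2,tri(t,p,s,p2),P)
# peg red, use top of peg
rt=[c for st,c in blobs(t,(0,150,60),(8,255,255),8)[0]+blobs(t,(170,150,60),(180,255,255),8)[0] if 360<c[0]<382 and 210<c[1]<232]
print('peg',rt, 'scene stat',[x for x in blobs(s,(0,150,60),(8,255,255),8)[0]+blobs(s,(170,150,60),(180,255,255),8)[0] if 305<x[1][0]<325 and 245<x[1][1]<275])
# white ring/dot
for n,d in (('top',t),('scene',s)):
    bl=[x for x in blobs(d,(0,0,120),(180,110,255),8)[0] ]
    g={'top':(180,220,255,295),'scene':(325,170,395,225)}[n]
    for st,c in bl:
        if g[0]<c[0]<g[2] and g[1]<c[1]<g[3]: print(n,'white',st,c,onz(d,*c,.008))
p,ax=ell(t,(105,230,172,300),(0,20,60),(30,120,255)); print('lid top',p,ax,onz(t,*p,.054))
for n,d,g in (('top',t,(125,250,155,280)),('scene',s,(368,140,390,165))):
    h=d['pixels'].max(2); sub=(h[g[1]:g[3],g[0]:g[2]]<45).astype('uint8')
    n_,l,st,c=cv2.connectedComponentsWithStats(sub); print(n,'knob',[(st[i].tolist(),(c[i]+g[:2]).tolist()) for i in range(1,n_)])
# hinge
print('hinge top',onz(t,319.5,315.5,.088))
E
```

```text
A [385.1678 205.1391] (16.20928192138672, 17.334314346313477) [324.8607 292.2207] (12.298941612243652, 16.038785934448242) (array([ 0.6418, -0.1928,  0.064 ]), np.float64(0.002490578254717325)) [ 0.6424 -0.1917  0.066 ]
B [426.9433 214.6297] (15.467636108398438, 18.112049102783203) [295.3426 317.5379] (13.568644523620605, 16.756181716918945) (array([ 0.6188, -0.2898,  0.0633]), np.float64(0.002284801694998143)) [ 0.6192 -0.2884  0.066 ]
C [387.4941 260.0731] (16.613920211791992, 17.690410614013672) [280.3003 272.6172] (11.492636680603027, 15.104286193847656) (array([ 0.5129, -0.1946,  0.0637]), np.float64(0.0017069246574014435)) [ 0.5134 -0.1937  0.066 ]
D [428.1823 256.4762] (16.35828971862793, 17.677885055541992) [260.9009 300.1412] (12.287219047546387, 16.388729095458984) (array([ 0.5204, -0.2888,  0.0639]), np.float64(0.0023783824180004754)) [ 0.5212 -0.2875  0.066 ]
peg [[370.2, 222.4]] scene stat [([313, 253, 7, 16, 72], [315.9, 259.8])]
top white [186, 228, 62, 61, 678] [216.5, 258.1] [0.5255 0.2143 0.008 ]
top white [212, 253, 10, 10, 83] [216.3, 257.5] [0.527  0.2148 0.008 ]
scene white [353, 182, 9, 1, 9] [357.0, 182.0] [0.4872 0.2726 0.008 ]
scene white [336, 184, 48, 30, 144] [359.2, 200.8] [0.5343 0.1969 0.008 ]
scene white [357, 195, 6, 4, 22] [359.5, 196.6] [0.5262 0.2144 0.008 ]
lid top [142.0884 267.3687] (53.2227668762207, 59.433528900146484) [0.5006 0.3772 0.054 ]
top knob [([9, 12, 10, 7, 62], [138.61290322580646, 264.9193548387097])]
scene knob [([0, 4, 1, 1, 1], [368.0, 144.0]), ([8, 6, 5, 10, 45], [377.9555555555556, 150.8])]
hinge top [ 0.3892 -0.0362  0.088 ]
```

Emit:
{"op": "move_arm", "data": {"moves": [0.25, 0.35, 0.06, 1.5, 0.085, 0.25, 0.35, 0.06, 1.5, 0.085, 0.25, 0.35, 0.06, 1.5, 0.085, 0.25, 0.35, 0.06, 1.5, 0.085, 0.25, 0.35, 0.06, 1.5, 0.085, 0.25, 0.35, 0.06, 1.5, 0.085, 0.25, 0.35, 0.06, 1.5, 0.085, 0.25, 0.35, 0.06, 1.5, 0.085, 0.25, 0.35, 0.06, 1.5, 0.085, 0.25, 0.35, 0.06, 1.5, 0.085, 0.25, 0.35, 0.06, 1.5, 0.085, 0.25, 0.35, 0.06, 1.5, 0.085], "newtons": 30}}

```text
clock: 1.1
tcp_pos: [0.4205, -0.1965, 0.2998]
orientation: [0.0, 0.618, 0.786, 0.001]
wrist_force: [-0.6, -0.6, -0.5]
finger_gap: 0.0853
grip_force: 0.0
```

Emit:
{"op": "move_arm", "data": {"moves": [0.07, 0.49, 0.0, 1.34, 0.085, 0.07, 0.49, 0.0, 1.34, 0.085, 0.07, 0.49, 0.0, 1.34, 0.085, 0.07, 0.49, 0.0, 1.34, 0.085, 0.07, 0.49, 0.0, 1.34, 0.085, 0.07, 0.49, 0.0, 1.34, 0.085, 0.07, 0.49, 0.0, 1.34, 0.085, 0.07, 0.49, 0.0, 1.34, 0.085, 0.07, 0.49, 0.0, 1.34, 0.085, 0.07, 0.49, 0.0, 1.34, 0.085, 0.07, 0.49, 0.0, 1.34, 0.085, 0.07, 0.49, 0.0, 1.34, 0.085]}}

```text
clock: 2.1
tcp_pos: [0.4883, 0.2929, 0.2988]
orientation: [-0.0, -0.001, 1.0, 0.0]
wrist_force: [0.6, -0.2, -0.1]
finger_gap: 0.0853
grip_force: 0.0
```

```bash
python3 - <<'E'
from h import *
st=env.get_state(); print(st['tcp_pos'],st['orientation'],st['joint_pos'],st['wrist_force'])
d=cam('wrist'); store(d,'w1.npz'); save(d,'pics/w1.png'); print(-d['R'].T@d['t'],d['R'][2])
for P in ((.5,.377,.084),(.527,.2145,.008)): print(proj(d,P))
E
```

```text
[0.48828258 0.29290946 0.29882164] [-2.65311244e-04 -5.76745874e-04  9.99999797e-01  4.87546746e-05] [3.99210405e-01 2.94867758e-01 1.65240612e-01 1.44162035e+00
 2.95830008e-04 3.98056847e-01] [ 0.64733998 -0.21617728 -0.05583263]
[0.41545327 0.2929417  0.43342475] [ 2.90263671e-01  9.11594929e-04 -9.56946273e-01]
[410.07969428 221.28268988]
[260.34638564 227.86668887]
```

View pics/w1.png

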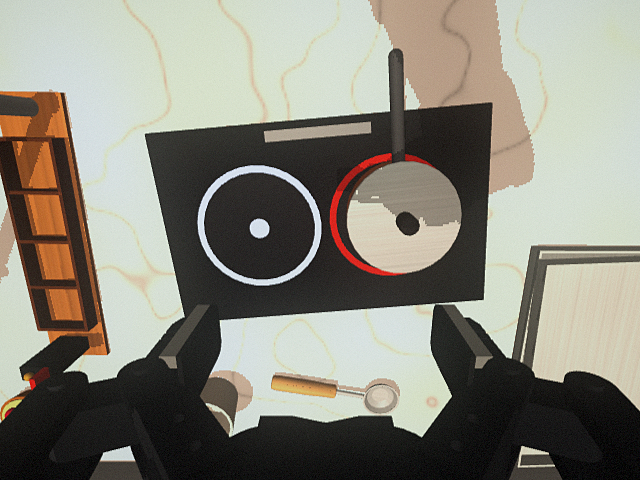

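```bash
python3 - <<'E'
from h import *
np.set_printoptions(precision=4,suppress=True)
L=lambda f:dict(np.load(f))
t=L('top0.npz'); s=L('scene0.npz'); w=L('w1.npz')
def knob(d,g,th=45):
    sub=(d['pixels'].max(2)[g[1]:g[3],g[0]:g[2]]<th).astype('uint8')
    n,l,st,c=cv2.connectedComponentsWithStats(sub); i=1+st[1:,4].argmax(); return c[i]+g[:2],st[i]
kt,_=knob(t,(125,250,155,280)); ks,_=knob(s,(368,140,390,165)); kw,sw=knob(w,(385,200,435,245),60)
print(kt,ks,kw,sw)
print('knob t-w',tri(t,kt,w,kw),'t-s',tri(t,kt,s,ks),'w-s',tri(w,kw,s,ks))
print('knob mid z.069 from w',onz(w,*kw,.069), 'from t',onz(t,*kt,.069))
dots=[c for st,c in blobs(w,(0,0,150),(180,90,255),100)[0] if 240<c[0]<280 and 210<c[1]<245 and st[2]<40]
dt=(216.3,257.5); print('rest',dots,onz(w,*dots[0],.008),tri(w,dots[0],t,dt))
print('lid w', [onz(w,404,y,.054) for y in (218,)])
E
```

```text
[138.6129 264.9194] [377.9556 150.8   ] [407.0797 223.2674] [ 11  12  23  23 389]
knob t-w (array([0.5044, 0.3764, 0.0757]), np.float64(0.0008518474041895311)) t-s (array([0.505 , 0.3803, 0.0662]), np.float64(0.0010504148622200672)) w-s (array([0.5058, 0.3777, 0.068 ]), np.float64(0.00044725377528551737))
knob mid z.069 from w [0.5057 0.3777 0.069 ] from t [0.5052 0.3795 0.069 ]
rest [[259.0, 228.0]] [0.5272 0.2129 0.008 ] (array([0.5264, 0.2137, 0.0122]), np.float64(0.0005879894400959746))
lid w [array([0.5037, 0.3774, 0.054 ])]
```

The wrist view agrees: knob at pixel (407,223) → (0.505, 0.378), height ~0.07 ✓. The rest dot at (259,228) → (0.527, 0.2135). Next I'll descend on the knob.

Emit:
{"op": "move_arm", "data": {"moves": [0.016, 0.085, -0.08, 0, 0.06, 0.016, 0.085, -0.12, 0, 0.06, 0.016, 0.085, -0.15, 0, 0.06, 0.016, 0.085, -0.18, 0, 0.06, 0.016, 0.085, -0.2, 0, 0.06, 0.016, 0.085, -0.215, 0, 0.06, 0.016, 0.085, -0.23, 0, 0.06, 0.016, 0.085, -0.23, 0, 0.06, 0.016, 0.085, -0.23, 0, 0.06]}}

```text
clock: 2.9
tcp_pos: [0.5038, 0.3747, 0.0682]
orientation: [-0.001, 0.002, 1.0, -0.001]
wrist_force: [0.7, -0.0, 0.9]
finger_gap: 0.0599
grip_force: 0.0
```

```bash
python3 - <<'E'
from h import *
st=env.get_state(); print(st['tcp_pos'],st['wrist_force'])
d=cam('wrist'); store(d,'w2.npz'); save(d,'pics/w2.png')
E
```

```text
[0.50376123 0.37469638 0.06815661] [ 0.74108198 -0.02222617  0.85375882]
```

View pics/w2.png

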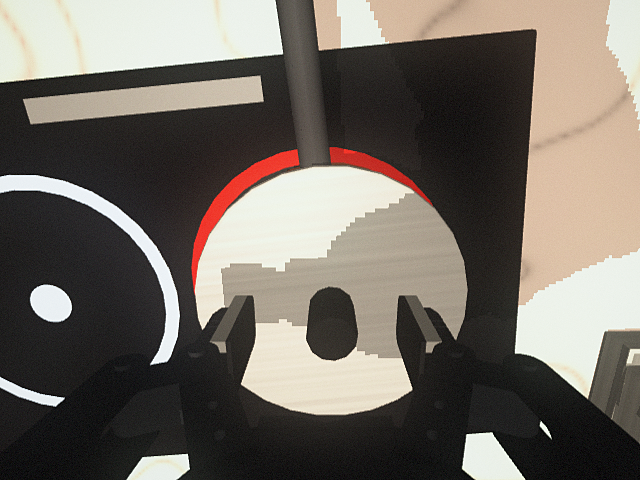

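Knob at (331,325), centred between the pads, handle pointing away at (300,80). Closing now.

Emit:
{"op": "move_arm", "data": {"moves": [0, 0, 0, 0, 0.015, 0, 0, 0, 0, 0.01, 0, 0, 0, 0, 0.01, 0, 0, 0, 0, 0.01, 0, 0, 0, 0, 0.01, 0, 0, 0, 0, 0.01], "newtons": 30}}

```text
clock: 3.45
tcp_pos: [0.5058, 0.376, 0.0713]
orientation: [0.001, 0.002, 1.0, 0.001]
wrist_force: [0.1, 0.3, 5.6]
finger_gap: 0.0187
grip_force: 29.4
```

```bash
python3 - <<'E'
from h import *
st=env.get_state(); print(st['tcp_pos'],st['wrist_force'],st['finger_gap'],st['grip_force'])
d=cam('wrist')
bl=[(s_,c,onz(d,*c,.008)) for s_,c in blobs(d,(0,0,150),(180,90,255),100)[0] if c[0]<120 and 250<c[1]<350 and s_[2]<60]
print(bl)
m=blobs(d,(0,0,150),(180,90,255),100)
E
```

```text
[0.50581437 0.37595765 0.07128898] [0.12300201 0.30969924 5.62462218] 0.018721380582718702 29.42966490983963
[([30, 279, 42, 37, 1188], [50.4, 297.2], array([0.52725572, 0.21216672, 0.008     ]))]
```

Emit:
{"op": "move_arm", "data": {"moves": [0, 0, 0.001, 0, 0.01, 0, -0.002, 0.0015, 0, 0.01, 0.001, -0.006, 0.0015, 0, 0.01, 0.002, -0.013, 0.0015, 0, 0.01, 0.003, -0.02, 0.0015, 0, 0.01, 0.004, -0.028, 0.0015, 0, 0.01, 0.005, -0.036, 0.0015, 0, 0.01, 0.006, -0.044, 0.0015, 0, 0.01, 0.007, -0.052, 0.0015, 0, 0.01, 0.008, -0.06, 0.0015, 0, 0.01, 0.009, -0.068, 0.0015, 0, 0.01, 0.01, -0.076, 0.0015, 0, 0.01]}}

```text
clock: 4.5
tcp_pos: [0.515, 0.2986, 0.0713]
orientation: [0.0, 0.002, 1.0, 0.001]
wrist_force: [-1.6, 4.8, 4.7]
finger_gap: 0.019
grip_force: 30.1
```

Emit:
{"op": "move_arm", "data": {"moves": [0.001, -0.008, 0, 0, 0.01, 0.002, -0.016, 0, 0, 0.01, 0.003, -0.024, 0, 0, 0.01, 0.004, -0.032, 0, 0, 0.01, 0.006, -0.04, 0, 0, 0.01, 0.007, -0.048, 0, 0, 0.01, 0.008, -0.056, 0, 0, 0.01, 0.009, -0.064, 0, 0, 0.01, 0.01, -0.072, 0, 0, 0.01, 0.011, -0.08, 0, 0, 0.01, 0.012, -0.085, 0, 0, 0.01, 0.0125, -0.087, 0, 0, 0.01]}}

```text
clock: 5.5
tcp_pos: [0.5271, 0.2113, 0.0713]
orientation: [-0.0, 0.002, 1.0, 0.001]
wrist_force: [-1.6, 6.3, 6.5]
finger_gap: 0.0188
grip_force: 30.2
```

Emit:
{"op": "move_arm", "data": {"moves": [0, 0, 0, 0, 0.01, 0, 0, 0, 0, 0.01]}}

```text
clock: 5.67
tcp_pos: [0.5271, 0.2111, 0.0713]
orientation: [-0.0, 0.002, 1.0, -0.0]
wrist_force: [-0.3, 3.7, 5.7]
finger_gap: 0.0186
grip_force: 30.2
```

```bash
python3 - <<'E'
from h import *
st=env.get_state(); print(st['tcp_pos'],st['wrist_force'])
d=cam('wrist'); store(d,'w3.npz'); save(d,'pics/w3.png')
E
```

```text
[0.52710928 0.21110058 0.07126653] [-0.28616343  3.70129464  5.69520163]
```

View pics/w3.png

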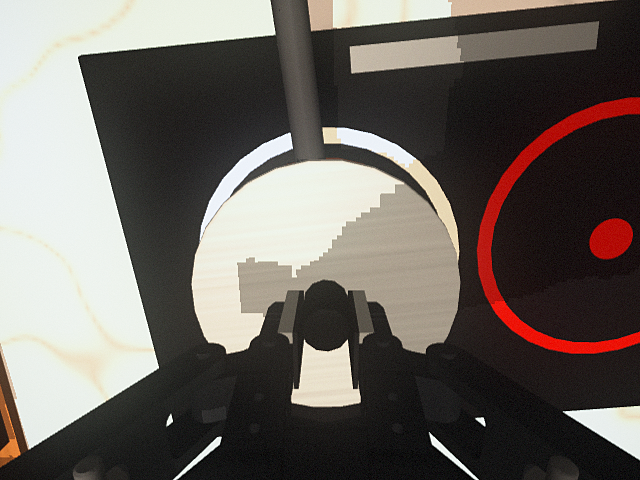

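The pan now sits over the white ring, with the red ring uncovered at (611,238). Releasing and rising.

Emit:
{"op": "move_arm", "data": {"moves": [0, 0, 0, 0, 0.05, 0, 0, 0, 0, 0.05, 0, 0, 0, 0, 0.05, 0, 0, 0, 0, 0.05, 0, 0, 0.03, 0, 0.05, 0, 0, 0.07, 0, 0.05, -0.02, 0, 0.11, 0, 0.05, -0.04, 0, 0.15, 0, 0.05, -0.06, 0, 0.19, 0, 0.05, -0.08, 0, 0.23, 0, 0.05, -0.08, 0, 0.24, 0, 0.05, -0.08, 0, 0.24, 0, 0.05]}}

```text
clock: 6.72
tcp_pos: [0.4476, 0.2126, 0.3165]
orientation: [0.004, 0.002, 1.0, 0.001]
wrist_force: [-0.4, 0.1, 0.4]
finger_gap: 0.0504
grip_force: 0.0
```

```bash
python3 - <<'E'
from h import *
np.set_printoptions(precision=4,suppress=True)
st=env.get_state(); print(st['tcp_pos'],st['wrist_force'])
d=cam('wrist'); store(d,'w4.npz'); t=cam('top'); store(t,'top1.npz')
print('expect rest',proj(d,(.527,.2125,.008)))
a=cv2.resize(t['pixels'][170:350,95:455],None,fx=1.4,fy=1.4,interpolation=cv2.INTER_CUBIC)
b=d['pixels']; a=cv2.copyMakeBorder(a,0,0,0,640-a.shape[1],cv2.BORDER_CONSTANT)
o=np.vstack([b,a]); cv2.imwrite('pics/w4.png',cv2.resize(o,None,fx=.8,fy=.8)[...,::-1])
E
```

```text
[0.4476 0.2126 0.3165] [-0.3931  0.1142  0.4319]
expect rest [324.687  252.8373]
```

View pics/w4.png

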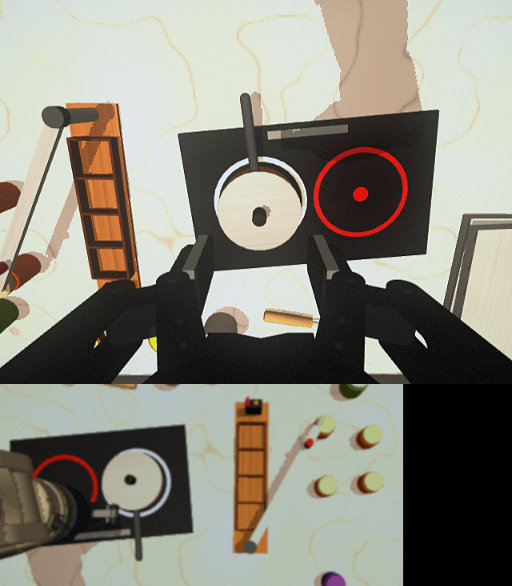

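```bash
python3 - <<'E'
from h import *
np.set_printoptions(precision=4,suppress=True)
L=lambda f:dict(np.load(f))
d=L('w4.npz'); t=L('top1.npz'); w1=L('w1.npz')
rd=[(s,c) for s,c in blobs(d,(0,150,100),(8,255,255),60)[0]+blobs(d,(172,150,100),(180,255,255),60)[0] if 400<c[0]<520 and 200<c[1]<290]
print('red',[(s[2:],c,onz(d,*c,.008)) for s,c in rd])
g=(268,205,385,315)
def lid(d,g,th=110):
    h=cv2.cvtColor(d['pixels'],cv2.COLOR_RGB2HSV)
    m=((h[...,2]>th)&(h[...,1]>12)&(h[...,0]<40)).astype('uint8'); z=np.zeros_like(m); z[g[1]:g[3],g[0]:g[2]]=m[g[1]:g[3],g[0]:g[2]]
    z=cv2.morphologyEx(z,cv2.MORPH_OPEN,np.ones((5,5)))
    c=max(cv2.findContours(z,0,1)[0],key=cv2.contourArea); e=cv2.fitEllipse(cv2.convexHull(c)); return e
e=lid(d,g); print('lid w',e,onz(d,*e[0],.054))
# knob
def knob(d,g,th):
    sub=(d['pixels'].max(2)[g[1]:g[3],g[0]:g[2]]<th).astype('uint8')
    n,l,st,c=cv2.connectedComponentsWithStats(sub); i=1+st[1:,4].argmax(); return c[i]+g[:2],st[i]
kw,sw=knob(d,(305,245,345,295),60); kt,s2=knob(t,(175,215,200,245),45)
print(kw,sw,onz(d,*kw,.069),kt,s2,onz(t,*kt,.069),tri(d,kw,t,kt))
E
```

```text
red [([118, 113, 2210], [450.5, 238.1], array([0.5075, 0.3729, 0.008 ])), ([19, 18, 276], [450.1, 242.4], array([0.5133, 0.373 , 0.008 ]))]
lid w ((324.0952453613281, 263.15478515625), (98.6928939819336, 105.69197082519531), 89.41532135009766) [0.5238 0.2118 0.054 ]
[324.0586 269.8153] [ 10  15  18  23 222] [0.5261 0.2118 0.069 ] [185.9758 228.0772] [  0   0  25  30 661] [0.5905 0.273  0.069 ] (array([0.5523, 0.2365, 0.0956]), np.float64(0.08430547721535096))
```

```bash
python3 - <<'E'
from h import *
np.set_printoptions(precision=4,suppress=True)
L=lambda f:dict(np.load(f))
t=L('top0.npz'); s=L('scene0.npz'); w=L('w4.npz'); t1=L('top1.npz')
P,e=tri(t,(370.2,222.4),s,(315.9,259.8)); print('peg',P,e)
print('pist',onz(t,414,160,.09),'shaker',onz(t,517,217,.098))
H=onz(w,71,145,.088); print('hinge w',H, 'top',onz(t,319.5,315.5,.088),tri(w,(71,145),t,(319.5,315.5)))
print('red stop',onz(t,315.7,186.6,.09),'bar ang',np.arctan2(-(P-H)[1],(P-H)[0]),np.hypot(*(P-H)[:2]))
# tray outline in top: wood mask
h=cv2.cvtColor(t1['pixels'],cv2.COLOR_RGB2HSV)
m=((h[...,0]<16)&(h[...,1]>90)).astype('uint8'); m[:180]=0;m[330:]=0;m[:,:295]=0;m[:,345:]=0
c=max(cv2.findContours(m,0,1)[0],key=cv2.contourArea); r=cv2.minAreaRect(c); print(r); q=cv2.boxPoints(r)
for p in q: print(p,onz(t,*p,.006))
E
```

```text
peg [ 0.5926 -0.1506  0.1134] 0.0019689262572162546
pist [ 0.7434 -0.2574  0.09  ] shaker [ 0.6063 -0.4826  0.098 ]
hinge w [ 0.3886 -0.0319  0.088 ] top [ 0.3892 -0.0362  0.088 ] (array([ 0.3889, -0.0362,  0.0816]), np.float64(7.614882139576651e-05))
red stop [ 0.6818 -0.0294  0.09  ] bar ang 0.5266135337251944 0.2360533698116438
((319.01873779296875, 250.63040161132812), (30.517683029174805, 139.16502380371094), 0.784824550151825)
[302.8082 319.9974] [0.3755 0.0036 0.006 ]
[304.7144 180.8454] [ 0.7185 -0.0017  0.006 ]
[335.2292 181.2634] [ 0.7169 -0.0781  0.006 ]
[333.3231 320.4154] [ 0.3741 -0.0696  0.006 ]
```

Emit:
{"op": "move_arm", "data": {"moves": [0.02, -0.3, 0.02, 0, 0.035, 0.02, -0.3, 0.02, 0, 0.035, 0.02, -0.3, 0.02, 0, 0.035, 0.02, -0.3, 0.02, 0, 0.035, 0.02, -0.3, 0.02, 0, 0.035, 0.02, -0.3, 0.02, 0, 0.035, 0.02, -0.3, 0.02, 0, 0.035, 0.02, -0.3, 0.02, 0, 0.035, 0.02, -0.3, 0.02, 0, 0.035]}}

```text
clock: 7.57
tcp_pos: [0.467, -0.0908, 0.3284]
orientation: [-0.002, 0.005, 1.0, 0.0]
wrist_force: [-0.4, 0.7, -0.4]
finger_gap: 0.0352
grip_force: 0.0
```

```bash
python3 - <<'E'
from h import *
st=env.get_state(); print(st['tcp_pos'],st['wrist_force'])
d=cam('wrist'); store(d,'w5.npz'); save(d,'pics/w5.png')
E
```

```text
[ 0.46703984 -0.09082957  0.32841665] [-0.35161613  0.73543985 -0.44074613]
```

View pics/w5.png

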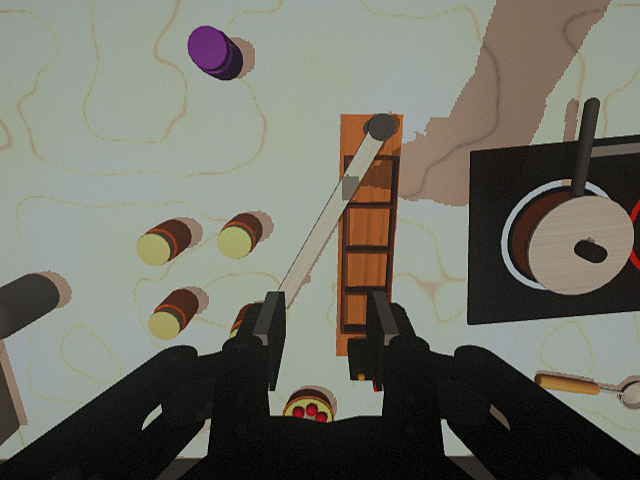

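The wrist view shows the bar running from the hinge at (381,126) to under the fingers, the empty tray, and the jars to its left. Peg at (0.592, -0.151, 0.113), radius 0.234 ✓. Next I'll straddle the peg.

Emit:
{"op": "move_arm", "data": {"moves": [0.03, -0.015, -0.02, -0.12, 0.05, 0.06, -0.03, -0.05, -0.24, 0.05, 0.1, -0.045, -0.07, -0.36, 0.05, 0.1255, -0.06, -0.08, -0.48, 0.05, 0.1255, -0.06, -0.11, -0.51, 0.05, 0.1255, -0.06, -0.14, -0.51, 0.05, 0.1255, -0.06, -0.165, -0.51, 0.05, 0.1255, -0.06, -0.19, -0.51, 0.05, 0.1255, -0.06, -0.21, -0.51, 0.05, 0.1255, -0.06, -0.218, -0.51, 0.05, 0.1255, -0.06, -0.218, -0.51, 0.05]}}

```text
clock: 8.53
tcp_pos: [0.5907, -0.1452, 0.1096]
orientation: [-0.003, 0.253, 0.967, 0.001]
wrist_force: [-0.2, 0.3, -0.4]
finger_gap: 0.0498
grip_force: 0.0
```

```bash
python3 - <<'E'
from h import *
st=env.get_state(); print(st['tcp_pos'],st['wrist_force'],st['joint_pos'])
d=cam('wrist'); save(d,'pics/w6.png'); print(proj(d,(.5926,-.1506,.13)))
E
```

```text
[ 0.59068281 -0.14515177  0.10955061] [-0.16663533  0.30934287 -0.44216454] [-3.73021904e-01  4.46986109e-01 -8.16355464e-02  1.04866549e+00
  3.19997036e-04  1.38679220e-01]
[312.78771785 354.25654067]
```

View pics/w6.png

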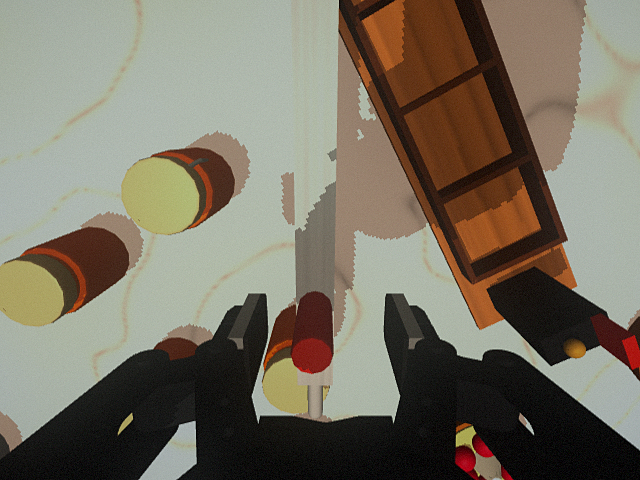

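The peg top at (312,355) is between the fingers and the bar runs up the picture. I'll centre on it, then swing the bar open along the arc.

Emit:
{"op": "move_arm", "data": {"moves": [0, 0, 0, 0, 0.035, 0, 0, 0, 0, 0.026, 0, 0, 0, 0, 0.026]}}

```text
clock: 8.83
tcp_pos: [0.5938, -0.1479, 0.1145]
orientation: [0.001, 0.254, 0.967, -0.0]
wrist_force: [-0.1, -0.6, -0.3]
finger_gap: 0.0259
grip_force: 0.0
```

Emit:
{"op": "move_arm", "data": {"moves": [-0.0125, -0.0198, 0, -0.1, 0.026, -0.0269, -0.0383, 0, -0.2, 0.026, -0.0431, -0.0552, 0, -0.3, 0.026, -0.0609, -0.0705, 0, -0.4, 0.026, -0.0801, -0.0839, 0, -0.5, 0.026, -0.1006, -0.0953, 0, -0.6, 0.026, -0.1221, -0.1046, 0, -0.7, 0.026, -0.1445, -0.1117, 0, -0.8, 0.026, -0.1674, -0.1166, 0, -0.9, 0.026, -0.1907, -0.1191, 0, -1.0, 0.026, -0.2141, -0.1193, 0, -1.1, 0.026, -0.2141, -0.1193, 0, -1.1, 0.026]}}

```text
clock: 9.83
tcp_pos: [0.3753, -0.2667, 0.1136]
orientation: [-0.001, 0.724, 0.689, -0.001]
wrist_force: [0.2, 1.7, -1.0]
finger_gap: 0.0263
grip_force: 0.0
```

Emit:
{"op": "move_arm", "data": {"moves": [0, 0, 0, 0, 0.06, 0, 0, 0, 0, 0.06, 0, 0, 0.04, 0, 0.06, 0, 0, 0.08, 0.1, 0.07, 0.03, 0.03, 0.12, 0.22, 0.07, 0.06, 0.06, 0.15, 0.34, 0.07, 0.08, 0.09, 0.18, 0.46, 0.07, 0.1, 0.12, 0.22, 0.58, 0.07, 0.11, 0.12, 0.24, 0.7, 0.07, 0.11, 0.12, 0.24, 0.82, 0.07, 0.11, 0.12, 0.24, 0.94, 0.07, 0.11, 0.12, 0.24, 1.06, 0.07]}}

```text
clock: 10.83
tcp_pos: [0.4913, -0.146, 0.3548]
orientation: [0.002, 0.268, 0.963, -0.0]
wrist_force: [0.2, -0.2, -0.5]
finger_gap: 0.0704
grip_force: 0.0
```

Emit:
{"op": "move_arm", "data": {"moves": [0, 0, 0, 0.12, 0.07, 0, 0, 0, 0.24, 0.07, 0, 0, 0, 0.36, 0.07, 0, 0, 0, 0.48, 0.07, 0, 0, 0, 0.53, 0.07, 0, 0, 0, 0.53, 0.07]}}

```text
clock: 11.33
tcp_pos: [0.4898, -0.1466, 0.3531]
orientation: [0.001, 0.01, 1.0, -0.0]
wrist_force: [-0.7, -0.1, 0.8]
finger_gap: 0.0701
grip_force: 0.0
```

```bash
python3 - <<'E'
from h import *
np.set_printoptions(precision=4,suppress=True)
st=env.get_state(); print(st['tcp_pos'],st['orientation'],st['wrist_force'],st['joint_pos'])
d=cam('wrist'); store(d,'w7.npz'); save(d,'pics/w7.png'); t=cam('top'); store(t,'top2.npz')
for k,P in dict(A=(.6418,-.1928,.066),B=(.6188,-.2898,.066),C=(.513,-.1946,.066),D=(.5205,-.2888,.066)).items(): print(k,proj(d,P),proj(t,P))
E
```

```text
[ 0.4898 -0.1466  0.3531] [ 0.0005  0.0102  0.9999 -0.0001] [-0.7038 -0.1312  0.7692] [-0.4482  0.1812  0.1495  1.5381  0.0003 -0.4277]
A [291.7975 313.7854] [385.6375 205.379 ]
B [215.011  298.9149] [427.5319 214.7779]
C [285.265  216.5437] [387.9033 260.2508]
D [206.9663 224.1483] [428.7655 256.7709]
```

View pics/w7.png

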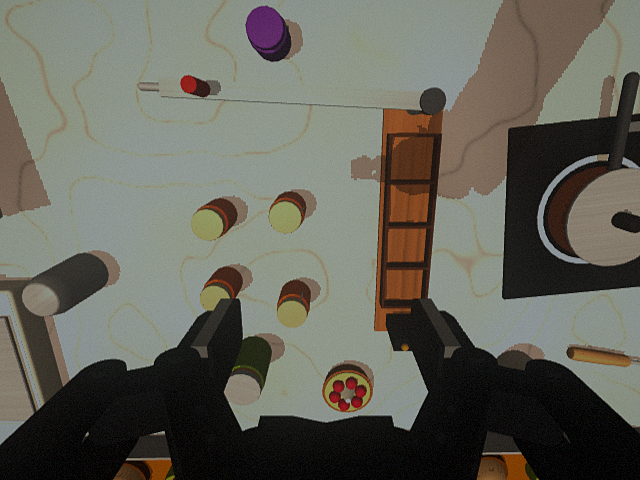

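Wrist view: the bar is swung out along row ~95, well clear. The jars are in place, with lids at A (293,312), B (217,290), C (286,216), D (208,222). The walled tray is at (387–440, 133–305). Measuring bays and lids.

```bash
cat >> h.py <<'E'
def lids(d,z=.066,amin=200):
    "pale lid centres (wrist): ellipse of the yellow blobs, cast onto plane z"
    h=cv2.cvtColor(d['pixels'],cv2.COLOR_RGB2HSV); m=cv2.inRange(h,np.array((20,60,130)),np.array((40,200,255)))
    m=cv2.morphologyEx(m,cv2.MORPH_OPEN,np.ones((3,3),np.uint8)); out=[]
    for c in cv2.findContours(m,0,1)[0]:
        if cv2.contourArea(c)>amin:
            e=cv2.fitEllipse(cv2.convexHull(c)); out.append((np.round(e[0],1),np.round(e[1],1),onz(d,*e[0],z).round(4)))
    return out
E
python3 - <<'E'
from h import *
np.set_printoptions(precision=4,suppress=True)
L=lambda f:dict(np.load(f))
d=L('w7.npz'); t=L('top2.npz')
for e in lids(d): print(e)
# tray walls
for n,D,b in (('w',d,(370,122,448,312)),('t',t,(300,192,338,312))):
    h=cv2.cvtColor(D['pixels'],cv2.COLOR_RGB2HSV); sub=h[b[1]:b[3],b[0]:b[2]]
    wood=((sub[...,0]<20)|(sub[...,0]>172))&(sub[...,1]>110)
    v=np.where(wood,sub[...,2],255); dark=(v<75).astype('uint8')
    cs=max(cv2.findContours(dark,0,1)[0],key=cv2.contourArea); r=cv2.minAreaRect(cs); q=cv2.boxPoints(r)+b[:2]
    print(n,cv2.contourArea(cs),r[1]); Q=np.array([onz(D,*p,.026) for p in q]); print(np.c_[q,Q]); print('centre',Q.mean(0))
    if n=='w': cv2.imwrite('pics/m.png',cv2.resize(np.hstack([dark*255]),None,fx=3,fy=3,interpolation=0))
E
```

```text
(array([291.4, 314. ]), array([26.3, 29.3]), array([ 0.6421, -0.1933,  0.066 ]))
(array([213.4, 297.8]), array([23.8, 29.1]), array([ 0.6173, -0.2917,  0.066 ]))
(array([206.5, 224.7]), array([29.6, 32.9]), array([ 0.5212, -0.2894,  0.066 ]))
(array([284.6, 217. ]), array([30.9, 32.2]), array([ 0.5136, -0.1954,  0.066 ]))
w 6739.5 (52.48443603515625, 176.62936401367188)
[[380.0574 306.8529   0.6547  -0.0727   0.026 ]
 [388.8778 130.4439   0.4174  -0.0678   0.026 ]
 [441.2968 133.0648   0.4217  -0.0038   0.026 ]
 [432.4763 309.4738   0.6602   0.0014   0.026 ]]
centre [ 0.5385 -0.0357  0.026 ]
t 5.5 (5.0, 13.0)
[[314.     192.       0.6848  -0.025    0.026 ]
 [327.     192.       0.6846  -0.0568   0.026 ]
 [327.     197.       0.6721  -0.0567   0.026 ]
 [314.     197.       0.6723  -0.0249   0.026 ]]
centre [ 0.6785 -0.0408  0.026 ]
```

View pics/m.png

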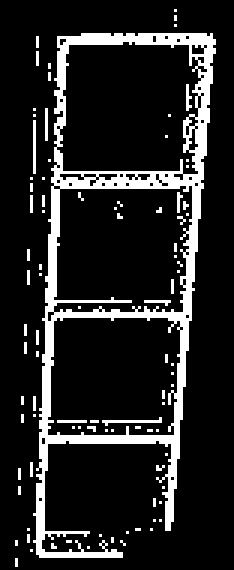

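```bash
python3 - <<'E'
from h import *
np.set_printoptions(precision=4,suppress=True)
L=lambda f:dict(np.load(f))
d=L('w7.npz'); t=L('top2.npz'); s=L('scene0.npz')
f=lambda x,y:(370+x/3,122+y/3)
for n,p in dict(TL=(57,40),TR=(212,38),BL=(38,550),d1L=(60,180),d1R=(195,180),d2L=(55,310),d2R=(187,312),d3L=(47,438),d3R=(178,440)).items(): print(n,onz(d,*f(*p),.026))
# edges in top view: brightness profile along columns of the tray centreline
h=cv2.cvtColor(t['pixels'],cv2.COLOR_RGB2GRAY)
print('col 315..324 mean rows 195-310',h[195:312,313:322].mean(1).astype(int).tolist())
print('row mean 210-300 cols 300-340',h[210:222,300:340].mean(0).astype(int).tolist(),h[285:296,300:340].mean(0).astype(int).tolist())
E
```

```text
TL [ 0.4232 -0.0674  0.026 ]
TR [ 0.4236 -0.0044  0.026 ]
BL [ 0.6524 -0.0691  0.026 ]
d1L [ 0.4799 -0.0644  0.026 ]
d1R [ 0.481  -0.0074  0.026 ]
d2L [ 0.5365 -0.0647  0.026 ]
d2R [ 0.5386 -0.0069  0.026 ]
d3L [ 0.5964 -0.0665  0.026 ]
d3R [ 0.5985 -0.007   0.026 ]
col 315..324 mean rows 195-310 [18, 25, 55, 80, 111, 124, 125, 123, 92, 56, 38, 61, 107, 124, 126, 126, 126, 126, 126, 125, 125, 126, 126, 126, 126, 127, 126, 126, 126, 126, 124, 106, 76, 48, 56, 105, 125, 127, 126, 127, 127, 127, 128, 128, 128, 129, 129, 129, 129, 129, 130, 129, 130, 130, 127, 104, 73, 54, 85, 119, 129, 130, 130, 130, 130, 130, 131, 131, 131, 131, 130, 130, 129, 116, 98, 90, 88, 89, 86, 73, 53, 52, 77, 87, 88, 88, 88, 88, 89, 88, 89, 87, 88, 88, 88, 89, 88, 89, 89, 89, 89, 90, 91, 89, 70, 65, 104, 122, 124, 123, 128, 133, 135, 134, 126, 107, 88]
row mean 210-300 cols 300-340 [211, 211, 210, 200, 168, 122, 85, 72, 102, 128, 129, 122, 119, 125, 129, 130, 127, 124, 119, 120, 127, 132, 131, 130, 129, 128, 129, 126, 110, 92, 82, 73, 86, 124, 171, 200, 208, 208, 208, 206] [173, 173, 170, 146, 108, 76, 49, 70, 87, 89, 88, 88, 88, 90, 91, 90, 88, 86, 86, 89, 90, 88, 89, 88, 88, 91, 96, 100, 96, 91, 73, 56, 89, 124, 163, 185, 188, 195, 199, 198]
```

Emit:
{"op": "move_arm", "data": {"moves": [0.0235, -0.0485, -0.03, 0, 0.07, 0.0235, -0.0485, -0.07, 0, 0.07, 0.0235, -0.0485, -0.11, 0, 0.07, 0.0235, -0.0485, -0.15, 0, 0.07, 0.0235, -0.0485, -0.19, 0, 0.07, 0.0235, -0.0485, -0.22, 0, 0.07, 0.0235, -0.0485, -0.24, 0, 0.07, 0.0235, -0.0485, -0.24, 0, 0.07]}}

```text
clock: 12.1
tcp_pos: [0.5091, -0.1936, 0.1077]
orientation: [-0.004, 0.012, 1.0, 0.002]
wrist_force: [-0.9, 0.8, -0.0]
finger_gap: 0.0699
grip_force: 0.0
```

```bash
python3 - <<'E'
from h import *
np.set_printoptions(precision=4,suppress=True)
st=env.get_state(); print(st['tcp_pos'],st['orientation'],st['wrist_force'])
d=cam('wrist'); store(d,'w8.npz')
for e in lids(d): print(e)
print(proj(d,(.5136,-.1954,.066)))
t=dict(np.load('top2.npz'))
print([onz(t,319,r,.026)[0] for r in (205,228.5,252.3,275.7,299.8)], onz(t,319,216,.026)[1],onz(t,318.4,290,.026)[1])
E
```

```text
[ 0.5091 -0.1936  0.1077] [-0.004   0.0123  0.9999  0.0023] [-0.9392  0.7743 -0.0203]
(array([159.7, 451.2]), array([36.3, 47.7]), array([ 0.6203, -0.297 ,  0.066 ]))
(array([317.6, 301.8]), array([31.4, 60.4]), array([ 0.5228, -0.1976,  0.066 ]))
(array([145.4, 302.2]), array([63.3, 74.8]), array([ 0.5206, -0.2894,  0.066 ]))
[321.3291 285.8242]
[np.float64(0.6523285246699133), np.float64(0.5943474166843301), np.float64(0.5364641218594821), np.float64(0.480358412593768), np.float64(0.4233907369967492)] -0.036823714841046684 -0.03423774882697282
```

Emit:
{"op": "move_arm", "data": {"moves": [0, 0, -0.02, 0, 0.07, 0, 0, -0.04, 0, 0.07, 0, 0, -0.06, 0, 0.07, 0, 0, -0.073, 0, 0.07, 0, 0, -0.073, 0, 0.07, 0, 0, -0.073, 0, 0.07, 0, 0, -0.073, 0, 0.07]}}

```text
clock: 12.73
tcp_pos: [0.5138, -0.1964, 0.042]
orientation: [0.002, 0.012, 1.0, -0.001]
wrist_force: [0.0, -0.6, 0.2]
finger_gap: 0.0701
grip_force: 0.0
```

Emit:
{"op": "move_arm", "data": {"moves": [0, 0, -0.004, 0, 0.06, 0, 0, -0.004, 0, 0.04, 0, 0, -0.004, 0, 0.038, 0, 0, -0.004, 0, 0.038, 0, 0, -0.004, 0, 0.038, 0, 0, -0.004, 0, 0.038], "newtons": 40}}

```text
clock: 13.23
tcp_pos: [0.5128, -0.1958, 0.0369]
orientation: [0.001, 0.012, 1.0, -0.0]
wrist_force: [-0.9, -0.1, 6.1]
finger_gap: 0.0426
grip_force: 40.8
```

Emit:
{"op": "move_arm", "data": {"moves": [0, 0, 0.025, 0, 0.038, 0, 0, 0.055, 0, 0.038, 0, 0.03, 0.065, 0, 0.038, -0.001, 0.06, 0.065, 0, 0.038, -0.002, 0.09, 0.065, 0, 0.038, -0.003, 0.12, 0.065, 0, 0.038, -0.0035, 0.145, 0.065, 0, 0.038, -0.0035, 0.158, 0.065, 0, 0.038, -0.0035, 0.1605, 0.065, 0, 0.038, -0.0035, 0.1605, 0.065, 0, 0.038, -0.0035, 0.1605, 0.065, 0, 0.038]}}

```text
clock: 14.15
tcp_pos: [0.5086, -0.0354, 0.1007]
orientation: [-0.0, 0.012, 1.0, -0.0]
wrist_force: [-0.7, 0.1, -2.3]
finger_gap: 0.043
grip_force: 41.5
```

```bash
python3 - <<'E'
from h import *
st=env.get_state(); print(st['tcp_pos'],st['wrist_force'],st['finger_gap'],st['grip_force'])
d=cam('wrist'); store(d,'w9.npz'); save(d,'pics/w9.png')
print(lids(d), [proj(d,p) for p in ((.5095,-.0353,.006),(.5095-.027,-.0353-.028,.026),(.5095+.027,-.0353+.028,.026))])
E
```

```text
[ 0.50864595 -0.03537766  0.10074284] [-0.66002617  0.12151479 -2.30158726] 0.04295946376946554 41.48234724998474
[] [array([325.21684088, 247.68980321]), array([276.70979427, 215.5233802 ]), array([370.44128471, 297.07854995])]
```

View pics/w9.png

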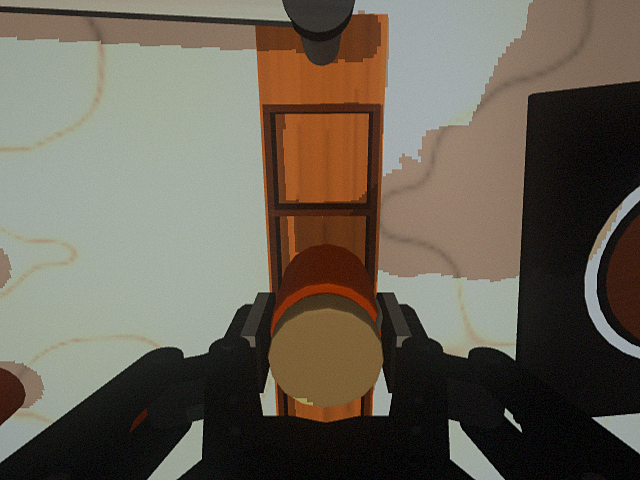

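The jar hangs upright at (326,350), over bay 2 and midway between the walls at columns 272 and 372. Lowering.

Emit:
{"op": "move_arm", "data": {"moves": [0, 0, -0.015, 0, 0.038, 0, 0, -0.03, 0, 0.038, 0, 0, -0.042, 0, 0.038, 0, 0, -0.05, 0, 0.038, 0, 0, -0.055, 0, 0.038, 0, 0, -0.058, 0, 0.038, 0, 0, -0.059, 0, 0.038, 0, 0, -0.059, 0, 0.038]}}

```text
clock: 14.87
tcp_pos: [0.5084, -0.0357, 0.043]
orientation: [-0.0, 0.012, 1.0, -0.0]
wrist_force: [-4.5, -0.7, 6.2]
finger_gap: 0.0428
grip_force: 42.3
```

Emit:
{"op": "move_arm", "data": {"moves": [0, 0, 0, 0, 0.06, 0, 0, 0, 0, 0.064, 0, 0, 0, 0, 0.064, 0, 0, 0.03, 0, 0.064, 0, 0, 0.07, 0, 0.064, 0, 0, 0.11, 0, 0.064, 0, -0.02, 0.145, 0, 0.07, 0, -0.04, 0.18, 0, 0.07, 0, -0.06, 0.215, 0, 0.07, 0, -0.08, 0.25, 0, 0.07, 0, -0.1, 0.27, 0, 0.07, 0, -0.1, 0.27, 0, 0.07]}}

```text
clock: 15.87
tcp_pos: [0.5108, -0.1389, 0.3171]
orientation: [0.004, 0.013, 1.0, -0.002]
wrist_force: [-0.5, 0.8, 0.8]
finger_gap: 0.0704
grip_force: 0.0
```

```bash
python3 - <<'E'
from h import *
np.set_printoptions(precision=4,suppress=True)
st=env.get_state(); print(st['tcp_pos'],st['orientation'],st['wrist_force'])
d=cam('wrist'); store(d,'w10.npz'); t=cam('top'); store(t,'top3.npz')
for e in lids(d,.066,100): print(e)
for e in lids(t,.066,60): 
    if 300<e[0][0]<450 and e[0][1]>180: print('t',e)
E
```

```text
[ 0.5108 -0.1389  0.3171] [ 0.0044  0.0135  0.9999 -0.0024] [-0.4539  0.786   0.7863]
(array([344.5, 393.2]), array([37.5, 47.4]), array([ 0.7608, -0.1217,  0.066 ]))
(array([283.1, 311. ]), array([28.9, 32. ]), array([ 0.642 , -0.1932,  0.066 ]))
(array([198.7, 295.3]), array([28.7, 33.1]), array([ 0.6193, -0.2906,  0.066 ]))
(array([187.9, 213. ]), array([32.6, 36.5]), array([ 0.521 , -0.2895,  0.066 ]))
t (array([384.1, 389.4]), array([ 96.7, 413.1]), array([ 0.2262, -0.1783,  0.066 ]))
t (array([409.2, 185.8]), array([ 30.7, 120.4]), array([ 0.6884, -0.2493,  0.066 ]))
```

Emit:
{"op": "move_arm", "data": {"moves": [0.03, -0.015, -0.02, 0, 0.07, 0.06, -0.03, -0.04, 0, 0.07, 0.09, -0.045, -0.06, 0, 0.07, 0.12, -0.055, -0.08, 0, 0.07, 0.132, -0.058, -0.11, 0, 0.07, 0.132, -0.058, -0.145, 0, 0.07, 0.132, -0.058, -0.18, 0, 0.07, 0.132, -0.058, -0.215, 0, 0.07, 0.132, -0.058, -0.245, 0, 0.07, 0.132, -0.058, -0.265, 0, 0.07, 0.132, -0.058, -0.275, 0, 0.07, 0.132, -0.058, -0.275, 0, 0.07]}}

```text
clock: 16.97
tcp_pos: [0.6376, -0.1907, 0.0323]
orientation: [-0.004, 0.011, 1.0, 0.002]
wrist_force: [0.1, 0.5, 0.0]
finger_gap: 0.07
grip_force: 0.0
```

Emit:
{"op": "move_arm", "data": {"moves": [0, 0, 0, 0, 0.06, 0, 0, 0, 0, 0.045, 0, 0, 0, 0, 0.038, 0, 0, 0, 0, 0.038, 0, 0, 0, 0, 0.038, 0, 0, 0, 0, 0.038]}}

```text
clock: 17.47
tcp_pos: [0.642, -0.1936, 0.0389]
orientation: [0.002, 0.012, 1.0, -0.001]
wrist_force: [-0.0, 1.1, 7.1]
finger_gap: 0.0428
grip_force: 41.4
```

Emit:
{"op": "move_arm", "data": {"moves": [0, 0, 0.025, 0, 0.038, 0, 0, 0.055, 0, 0.038, -0.002, 0.03, 0.065, 0, 0.038, -0.005, 0.06, 0.065, 0, 0.038, -0.009, 0.09, 0.065, 0, 0.038, -0.013, 0.12, 0.065, 0, 0.038, -0.016, 0.143, 0.065, 0, 0.038, -0.017, 0.154, 0.065, 0, 0.038, -0.017, 0.1565, 0.065, 0, 0.038, -0.017, 0.1565, 0.065, 0, 0.038, -0.017, 0.1565, 0.065, 0, 0.038]}}

```text
clock: 18.38
tcp_pos: [0.624, -0.0376, 0.1018]
orientation: [0.0, 0.012, 1.0, -0.0]
wrist_force: [0.5, 0.0, -1.8]
finger_gap: 0.0425
grip_force: 41.4
```

```bash
python3 - <<'E'
from h import *
np.set_printoptions(precision=4,suppress=True)
st=env.get_state(); print(st['tcp_pos'],st['wrist_force'],st['finger_gap'],st['grip_force'])
d=cam('wrist'); store(d,'w11.npz'); save(d,'pics/w11.png')
for x,y in ((.4515,-.0345),(.5095,-.0353),(.5675,-.036),(.6255,-.0368)):
    print([proj(d,(x+a*.027,y+b*.028,.026)).round(0) for a,b in ((-1,-1),(-1,1))])
print(lids(d,.072,100))
E
```

```text
[ 0.624  -0.0376  0.1018] [ 0.5018  0.0453 -1.7763] 0.04251000635642225 41.415066719055176
[array([ 260., -159.]), array([ 383., -162.])]
[array([267., -11.]), array([379., -14.])]
[array([273., 112.]), array([376., 110.])]
[array([278., 216.]), array([373., 214.])]
[(array([188.3, 458.3]), array([14.2, 40.8]), array([ 0.7302, -0.1192,  0.072 ])), (array([323.2,  21.9]), array([ 96.3, 108.2]), array([ 0.5092, -0.0355,  0.072 ]))]
```

View pics/w11.png

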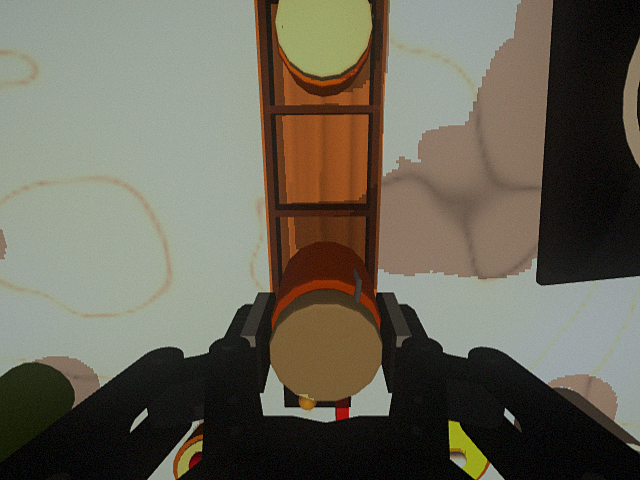

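The jar in bay 2 at (323,22) stands centred, and its lid casts to (0.509, -0.0355). The held jar at (326,345) is over bay 4, and the divider at row 212 is where predicted. Lowering.

Emit:
{"op": "move_arm", "data": {"moves": [0, 0, -0.015, 0, 0.038, 0, 0, -0.03, 0, 0.038, 0, 0, -0.042, 0, 0.038, 0, 0, -0.05, 0, 0.038, 0, 0, -0.055, 0, 0.038, 0, 0, -0.058, 0, 0.038, 0, 0, -0.059, 0, 0.038, 0, 0, -0.059, 0, 0.038]}}

```text
clock: 19.1
tcp_pos: [0.6235, -0.0377, 0.045]
orientation: [0.0, 0.012, 1.0, -0.001]
wrist_force: [-6.2, -1.2, 10.4]
finger_gap: 0.0422
grip_force: 42.5
```

Emit:
{"op": "move_arm", "data": {"moves": [0, 0, 0, 0, 0.06, 0, 0, 0, 0, 0.064, 0, 0, 0, 0, 0.064, 0, 0, 0.03, 0, 0.064, 0, 0, 0.07, 0, 0.064, 0, 0, 0.11, 0, 0.064, -0.03, -0.02, 0.145, 0, 0.07, -0.06, -0.04, 0.17, 0, 0.07, -0.09, -0.06, 0.2, 0, 0.07, -0.11, -0.08, 0.23, 0, 0.07, -0.115, -0.1, 0.27, 0, 0.07, -0.115, -0.1, 0.27, 0, 0.07]}}

```text
clock: 20.1
tcp_pos: [0.508, -0.1388, 0.3179]
orientation: [0.003, 0.013, 1.0, -0.002]
wrist_force: [1.5, -0.7, 0.3]
finger_gap: 0.0704
grip_force: 0.0
```

```bash
python3 - <<'E'
from h import *
np.set_printoptions(precision=4,suppress=True)
st=env.get_state(); print(st['tcp_pos'],st['orientation'],st['wrist_force'])
d=cam('wrist'); store(d,'w12.npz')
for e in lids(d,.066,100): print(e)
print(onz(d,*lids(d,.072,100)[0][0],.072))
E
```

```text
[ 0.508  -0.1388  0.3179] [ 0.0027  0.0129  0.9999 -0.0016] [ 1.5392 -0.6811  0.3091]
(array([361.1, 392.9]), array([13.1, 29.2]), array([ 0.7573, -0.0998,  0.066 ]))
(array([335.6, 391.2]), array([23.1, 36.3]), array([ 0.7539, -0.1323,  0.066 ]))
(array([415.8, 298.3]), array([27.4, 33. ]), array([ 0.6257, -0.0364,  0.066 ]))
(array([198.5, 297.9]), array([28.4, 33.1]), array([ 0.6192, -0.2906,  0.066 ]))
(array([188.1, 216.2]), array([32.4, 36. ]), array([ 0.5212, -0.2894,  0.066 ]))
[ 0.7523 -0.1003  0.072 ]
```

Emit:
{"op": "move_arm", "data": {"moves": [0.025, -0.033, -0.01, 0, 0.07, 0.048, -0.066, -0.025, 0, 0.07, 0.07, -0.099, -0.04, 0, 0.07, 0.093, -0.13, -0.06, 0, 0.07, 0.1095, -0.1545, -0.08, 0, 0.07, 0.1095, -0.1545, -0.12, 0, 0.07, 0.1095, -0.1545, -0.16, 0, 0.07, 0.1095, -0.1545, -0.2, 0, 0.07, 0.1095, -0.1545, -0.235, 0, 0.07, 0.1095, -0.1545, -0.26, 0, 0.07, 0.1095, -0.1545, -0.277, 0, 0.07, 0.1095, -0.1545, -0.277, 0, 0.07]}}

```text
clock: 21.15
tcp_pos: [0.615, -0.2889, 0.0297]
orientation: [-0.004, 0.012, 1.0, 0.003]
wrist_force: [-1.0, 1.2, -1.0]
finger_gap: 0.0701
grip_force: 0.0
```

Emit:
{"op": "move_arm", "data": {"moves": [0, 0, 0, 0, 0.06, 0, 0, 0, 0, 0.045, 0, 0, 0, 0, 0.038, 0, 0, 0, 0, 0.038, 0, 0, 0, 0, 0.038, 0, 0, 0, 0, 0.038]}}

```text
clock: 21.65
tcp_pos: [0.6193, -0.2917, 0.0378]
orientation: [0.002, 0.012, 1.0, -0.001]
wrist_force: [0.6, 0.7, 5.6]
finger_gap: 0.0427
grip_force: 41.1
```

Emit:
{"op": "move_arm", "data": {"moves": [0, 0, 0.025, 0, 0.038, 0, 0, 0.055, 0, 0.038, -0.015, 0.02, 0.08, 0, 0.038, -0.035, 0.05, 0.085, 0, 0.038, -0.05, 0.082, 0.085, 0, 0.038, -0.0517, 0.117, 0.085, 0, 0.038, -0.0517, 0.152, 0.085, 0, 0.038, -0.0517, 0.187, 0.085, 0, 0.038, -0.0517, 0.22, 0.085, 0, 0.038, -0.0517, 0.245, 0.085, 0, 0.038, -0.0517, 0.2547, 0.085, 0, 0.038, -0.0517, 0.2547, 0.085, 0, 0.038]}}

```text
clock: 22.65
tcp_pos: [0.566, -0.0341, 0.1209]
orientation: [-0.0, 0.01, 1.0, 0.0]
wrist_force: [-0.5, 0.2, -0.8]
finger_gap: 0.0424
grip_force: 41.1
```

Emit:
{"op": "move_arm", "data": {"moves": [0, 0, -0.01, 0, 0.038, 0, 0, -0.03, 0, 0.038, 0, 0, -0.05, 0, 0.038, 0, 0, -0.062, 0, 0.038, 0, 0, -0.07, 0, 0.038, 0, 0, -0.075, 0, 0.038, 0, 0, -0.078, 0, 0.038, 0, 0, -0.079, 0, 0.038, 0, 0, -0.079, 0, 0.038]}}

```text
clock: 23.4
tcp_pos: [0.5659, -0.0377, 0.0438]
orientation: [-0.0, 0.013, 1.0, -0.001]
wrist_force: [-6.7, -1.1, 12.8]
finger_gap: 0.0427
grip_force: 42.6
```

Emit:
{"op": "move_arm", "data": {"moves": [0, 0, 0, 0, 0.06, 0, 0, 0, 0, 0.064, 0, 0, 0, 0, 0.064, 0, 0, 0.03, 0, 0.064, 0, 0, 0.07, 0, 0.064, 0, 0, 0.11, 0, 0.064, -0.02, -0.02, 0.145, 0, 0.07, -0.04, -0.04, 0.17, 0, 0.07, -0.057, -0.06, 0.2, 0, 0.07, -0.057, -0.08, 0.23, 0, 0.07, -0.057, -0.1, 0.27, 0, 0.07, -0.057, -0.1, 0.27, 0, 0.07]}}

```text
clock: 24.4
tcp_pos: [0.5115, -0.1402, 0.3187]
orientation: [0.005, 0.013, 1.0, -0.003]
wrist_force: [-0.4, -0.5, 0.1]
finger_gap: 0.07
grip_force: 0.0
```

```bash
python3 - <<'E'
from h import *
np.set_printoptions(precision=4,suppress=True)
st=env.get_state(); print(st['tcp_pos'],st['orientation'],st['wrist_force'])
d=cam('wrist'); store(d,'w13.npz')
for e in lids(d,.066,100): print(e)
E
```

```text
[ 0.5115 -0.1402  0.3187] [ 0.0051  0.0135  0.9999 -0.0027] [-0.4003 -0.4654  0.1097]
(array([335.4, 386.9]), array([20. , 35.4]), array([ 0.7537, -0.1347,  0.066 ]))
(array([418.1, 294.6]), array([28.7, 33.3]), array([ 0.6263, -0.0357,  0.066 ]))
(array([420.8, 247.1]), array([31.3, 34.9]), array([ 0.5679, -0.0357,  0.066 ]))
(array([189.7, 212. ]), array([32.6, 36.4]), array([ 0.5213, -0.2895,  0.066 ]))
```

Emit:
{"op": "move_arm", "data": {"moves": [0.0106, -0.04, 0, 0, 0.07, 0.0106, -0.08, -0.01, 0, 0.07, 0.0106, -0.12, -0.02, 0, 0.07, 0.0106, -0.15, -0.045, 0, 0.07, 0.0106, -0.1536, -0.08, 0, 0.07, 0.0106, -0.1536, -0.12, 0, 0.07, 0.0106, -0.1536, -0.16, 0, 0.07, 0.0106, -0.1536, -0.2, 0, 0.07, 0.0106, -0.1536, -0.235, 0, 0.07, 0.0106, -0.1536, -0.26, 0, 0.07, 0.0106, -0.1536, -0.276, 0, 0.07, 0.0106, -0.1536, -0.276, 0, 0.07]}}

```text
clock: 25.45
tcp_pos: [0.5167, -0.287, 0.0302]
orientation: [-0.004, 0.012, 1.0, 0.003]
wrist_force: [-0.3, 0.6, 0.4]
finger_gap: 0.0701
grip_force: 0.0
```

Emit:
{"op": "move_arm", "data": {"moves": [0, 0, 0, 0, 0.06, 0, 0, 0, 0, 0.045, 0, 0, 0, 0, 0.038, 0, 0, 0, 0, 0.038, 0, 0, 0, 0, 0.038, 0, 0, 0, 0, 0.038]}}

```text
clock: 25.95
tcp_pos: [0.5209, -0.2905, 0.0373]
orientation: [0.001, 0.012, 1.0, -0.001]
wrist_force: [0.3, 0.4, 4.2]
finger_gap: 0.0427
grip_force: 41.1
```

Emit:
{"op": "move_arm", "data": {"moves": [0, 0, 0.025, 0, 0.038, 0, 0, 0.055, 0, 0.038, -0.015, 0.02, 0.08, 0, 0.038, -0.035, 0.05, 0.085, 0, 0.038, -0.053, 0.082, 0.085, 0, 0.038, -0.0697, 0.117, 0.085, 0, 0.038, -0.0697, 0.152, 0.085, 0, 0.038, -0.0697, 0.187, 0.085, 0, 0.038, -0.0697, 0.22, 0.085, 0, 0.038, -0.0697, 0.245, 0.085, 0, 0.038, -0.0697, 0.2547, 0.085, 0, 0.038, -0.0697, 0.2547, 0.085, 0, 0.038]}}

```text
clock: 26.95
tcp_pos: [0.4499, -0.0334, 0.121]
orientation: [-0.0, 0.01, 1.0, 0.0]
wrist_force: [0.1, -0.2, -1.7]
finger_gap: 0.0422
grip_force: 41.2
```

Emit:
{"op": "move_arm", "data": {"moves": [0, 0, -0.01, 0, 0.038, 0, 0, -0.03, 0, 0.038, 0, 0, -0.05, 0, 0.038, 0, 0, -0.062, 0, 0.038, 0, 0, -0.07, 0, 0.038, 0, 0, -0.075, 0, 0.038, 0, 0, -0.078, 0, 0.038, 0, 0, -0.079, 0, 0.038, 0, 0, -0.079, 0, 0.038]}}

```text
clock: 27.7
tcp_pos: [0.4504, -0.0361, 0.0433]
orientation: [0.0, 0.012, 1.0, -0.001]
wrist_force: [-5.0, -0.7, 8.8]
finger_gap: 0.0427
grip_force: 42.3
```

Emit:
{"op": "move_arm", "data": {"moves": [0, 0, 0, 0, 0.06, 0, 0, 0, 0, 0.064, 0, 0, 0, 0, 0.064, 0, 0, 0.03, 0, 0.064, 0, 0, 0.07, 0, 0.064, 0, 0, 0.11, 0, 0.064, 0.02, -0.02, 0.145, 0, 0.07, 0.04, -0.04, 0.17, 0, 0.07, 0.06, -0.06, 0.2, 0, 0.07, 0.06, -0.08, 0.23, 0, 0.07, 0.06, -0.1, 0.27, 0, 0.07, 0.06, -0.1, 0.27, 0, 0.07]}}

```text
clock: 28.7
tcp_pos: [0.513, -0.139, 0.3183]
orientation: [0.005, 0.013, 1.0, -0.003]
wrist_force: [0.0, -0.8, -0.1]
finger_gap: 0.0702
grip_force: 0.0
```

```bash
python3 - <<'E'
from h import *
np.set_printoptions(precision=4,suppress=True)
st=env.get_state(); print(st['tcp_pos'],st['orientation'],st['wrist_force'])
d=cam('wrist'); store(d,'w14.npz'); s=cam('scene'); store(s,'scene2.npz'); t=cam('top'); store(t,'top4.npz')
for e in lids(d,.072,100): print(e)
red=[(S[2:],c) for S,c in blobs(d,(0,150,60),(8,255,255),40)[0]+blobs(d,(172,150,60),(180,255,255),40)[0]]
print(red)
a=cv2.resize(s['pixels'][120:330,200:460],None,fx=2,fy=2,interpolation=cv2.INTER_CUBIC)
b=cv2.resize(d['pixels'],None,fx=.4,fy=.4); b=cv2.copyMakeBorder(b,0,a.shape[0]-b.shape[0],0,0,cv2.BORDER_CONSTANT)
cv2.imwrite('pics/chk.png',np.hstack([a,b])[...,::-1])
E
```

```text
[ 0.513  -0.139   0.3183] [ 0.0047  0.0132  0.9999 -0.0025] [ 0.0446 -0.8267 -0.089 ]
(array([361.9, 389.9]), array([13.2, 28.5]), array([ 0.7547, -0.1   ,  0.072 ]))
(array([337.1, 387.9]), array([25.7, 37.2]), array([ 0.751 , -0.1312,  0.072 ]))
(array([417. , 294.1]), array([29.1, 32.9]), array([ 0.6237, -0.0374,  0.072 ]))
(array([419.9, 246.3]), array([31.4, 35. ]), array([ 0.5659, -0.0372,  0.072 ]))
(array([421.6, 128.7]), array([15.8, 30.5]), array([ 0.4421, -0.0419,  0.072 ]))
[([19, 22, 304], [158.9, 46.1]), ([15, 31, 96], [403.3, 132.2]), ([32, 39, 116], [410.8, 184.5]), ([23, 24, 149], [400.7, 226.2]), ([19, 11, 41], [423.7, 226.4]), ([20, 20, 133], [398.6, 272.7]), ([22, 10, 40], [415.2, 274.6]), ([12, 11, 83], [349.1, 384.3]), ([12, 12, 78], [334.9, 387.4]), ([11, 12, 82], [359.0, 392.7]), ([12, 11, 81], [331.2, 398.6]), ([11, 10, 75], [354.9, 403.9]), ([11, 10, 77], [340.8, 407.0])]
```

View pics/chk.png

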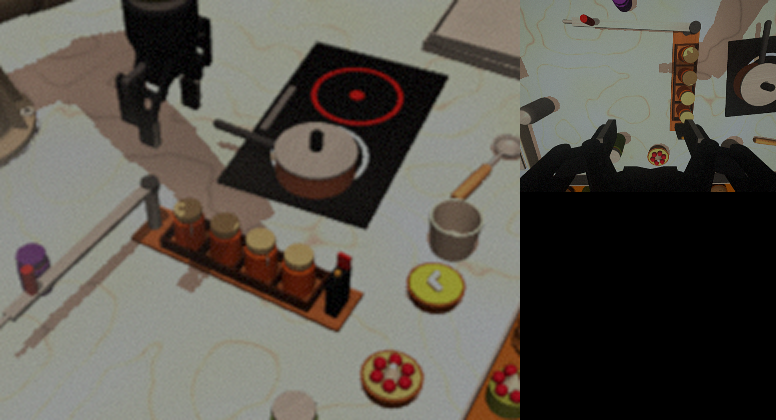

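The check view shows all four jars upright in separate bays (185,225)–(300,270), the bar swung out and the pan on the white mark. No picture views are left, so I'll check the pan numerically and locate the peg.

```bash
python3 - <<'E'
from h import *
np.set_printoptions(precision=4,suppress=True)
L=lambda f:dict(np.load(f))
d=L('w14.npz'); s=L('scene2.npz'); t=L('top4.npz')
R=lambda D,b:[(S[2:],c) for S,c in blobs(D,(0,140,50),(8,255,255),8)[0]+blobs(D,(172,140,50),(180,255,255),8)[0] if b[0]<c[0]<b[2] and b[1]<c[1]<b[3]]
ps=R(s,(200,240,230,275)); pt=R(t,(370,285,450,340)); print(ps,pt)
H=np.array([.389,-.036])
P=onz(d,158.9,46.1,.115); print('peg w z.115',P)
for q in (ps,pt):
    if q: D=s if q is ps else t; X=tri(d,(158.9,46.1),D,q[0][1]); print(X,np.hypot(*(X[0][:2]-H)),np.arctan2(-(X[0][1]-H[1]),X[0][0]-H[0]))
def knob(d,g,th):
    sub=(d['pixels'].max(2)[g[1]:g[3],g[0]:g[2]]<th).astype('uint8')
    n,l,st,c=cv2.connectedComponentsWithStats(sub); i=1+st[1:,4].argmax(); return c[i]+g[:2],st[i]
ex=(.527,.2125,.069); print(proj(d,ex),proj(s,ex))
q=proj(s,ex); g=tuple(int(v) for v in (q[0]-9,q[1]-9,q[0]+9,q[1]+10)); k,st=knob(s,g,60); print('knob s',k,st,onz(s,*k,.069))
q=proj(d,ex); g=tuple(int(v) for v in (q[0]-20,q[1]-20,min(640,q[0]+20),q[1]+20)); k2,st=knob(d,g,60); print('knob w',k2,st,onz(d,*k2,.069))
dr=R(d,(560,150,640,260)); print(dr)
E
```

```text
[([5, 5, 20], [213.0, 254.8])] []
peg w z.115 [ 0.3703 -0.2751  0.115 ]
(array([ 0.3725, -0.2702,  0.1273]), np.float64(0.0005624606933259754)) 0.23478760085592304 1.6410227914534032
[655.3736 205.5964] [360.1833 181.6501]
knob s [356.6354 177.2188] [ 0  0 18 11 96] [0.5081 0.2258 0.069 ]
knob w [635.8571 218.1786] [ 0 28  3 11 28] [0.5404 0.1949 0.069 ]
[([5, 5, 9], [567.1, 170.2]), ([6, 5, 10], [560.1, 176.1])]
```

Peg consistent (r = 0.235, 1.64 rad). But the knob in the scene view is near (358,190), not the predicted (360,182), so the pan may have been knocked. Measuring its shift against the ring.

```bash
python3 - <<'E'
from h import *
np.set_printoptions(precision=4,suppress=True)
L=lambda f:dict(np.load(f))
s=L('scene2.npz'); t=L('top4.npz'); t1=L('top1.npz')
def knobs(D,b,th):
    v=D['pixels'].max(2)[b[1]:b[3],b[0]:b[2]]; n,l,st,c=cv2.connectedComponentsWithStats((v<th).astype('uint8'))
    return [(st[i].tolist(),(c[i]+b[:2]).round(1)) for i in range(1,n) if 15<st[i][4]<300]
ks=knobs(s,(345,180,372,202),50); print('scene',ks)
for st,c in ks: print(onz(s,*c,.069))
kt=knobs(t,(170,230,250,290),45); print('top',kt,'expect',proj(t,(.527,.2125,.069)))
for st,c in kt: print(onz(t,*c,.069))
if ks and kt: print(tri(s,ks[0][1],t,kt[0][1]))
E
```

```text
scene [([0, 0, 27, 4, 40], array([355.8, 180.7])), ([10, 5, 6, 11, 54], array([357.7, 190.3]))]
[0.5135 0.2101 0.069 ]
[0.5387 0.174  0.069 ]
top [([0, 16, 7, 35, 183], array([172.4, 262.5])), ([53, 17, 8, 7, 46], array([226.5, 250. ])), ([66, 41, 14, 19, 190], array([243.6, 282.2]))] expect [211.2439 255.086 ]
[0.5104 0.3017 0.069 ]
[0.5386 0.1775 0.069 ]
[0.4643 0.1368 0.069 ]
(array([0.4951, 0.3045, 0.0043]), np.float64(0.05355723896302307))
```

The pan was knocked to about (0.539, 0.176); both views agree. I'll go back and slide it onto the mark again before shutting the bar.

Emit:
{"op": "move_arm", "data": {"moves": [-0.04, 0.325, 0, 0, 0.055, -0.04, 0.325, 0, 0, 0.055, -0.04, 0.325, 0, 0, 0.055, -0.04, 0.325, 0, 0, 0.055, -0.04, 0.325, 0, 0, 0.055, -0.04, 0.325, 0, 0, 0.055, -0.04, 0.325, 0, 0, 0.055, -0.04, 0.325, 0, 0, 0.055, -0.04, 0.325, 0, 0, 0.055, -0.04, 0.325, 0, 0, 0.055]}}

```text
clock: 29.68
tcp_pos: [0.4684, 0.1921, 0.31]
orientation: [-0.002, 0.009, 1.0, -0.0]
wrist_force: [0.4, -0.3, -0.3]
finger_gap: 0.0548
grip_force: 0.0
```

```bash
python3 - <<'E'
from h import *
np.set_printoptions(precision=4,suppress=True)
st=env.get_state(); print(st['tcp_pos'],st['orientation'],st['wrist_force'])
d=cam('wrist'); store(d,'w15.npz'); s=cam('scene'); store(s,'scene3.npz')
def knobs(D,c0,r,th):
    b=[int(c0[0]-r),int(c0[1]-r),int(c0[0]+r),int(c0[1]+r)]
    v=D['pixels'].max(2)[b[1]:b[3],b[0]:b[2]]; n,l,st,c=cv2.connectedComponentsWithStats((v<th).astype('uint8'))
    return [(st[i].tolist(),(c[i]+b[:2]).round(1)) for i in range(1,n) if st[i][4]>15]
P=(.5387,.1755,.069); kw=knobs(d,proj(d,P),24,60); ks=knobs(s,proj(s,P),10,50); print(kw,ks)
print([onz(d,*c,.069) for _,c in kw],[onz(s,*c,.069) for _,c in ks])
rd=[(S[2:],c,onz(d,*c,.008)) for S,c in blobs(d,(0,150,100),(8,255,255),60)[0]+blobs(d,(172,150,100),(180,255,255),60)[0] if c[0]>400]
print('red',rd)
# hob edges' direction from black glass mask
m=(d['pixels'].max(2)<50).astype('uint8'); m[300:]=0
E
```

```text
[0.4684 0.1921 0.31  ] [-0.0016  0.0091  1.     -0.0003] [ 0.4233 -0.2743 -0.2836]
[([16, 14, 18, 24, 186], array([312.2, 266.5]))] [([0, 0, 20, 4, 45], array([355.6, 179.8])), ([8, 6, 6, 11, 55], array([357.7, 190.2]))]
[array([0.537 , 0.1765, 0.069 ])] [array([0.5111, 0.2135, 0.069 ]), array([0.5385, 0.1744, 0.069 ])]
red [([122, 117, 2337], [472.0, 225.0], array([0.5084, 0.3732, 0.008 ])), ([20, 20, 300], [471.5, 228.7], array([0.5131, 0.3731, 0.008 ]))]
```

Emit:
{"op": "move_arm", "data": {"moves": [0.03, -0.007, -0.03, 0, 0.055, 0.0665, -0.0142, -0.06, 0, 0.055, 0.0665, -0.0142, -0.1, 0, 0.055, 0.0665, -0.0142, -0.14, 0, 0.055, 0.0665, -0.0142, -0.175, 0, 0.055, 0.0665, -0.0142, -0.205, 0, 0.055, 0.0665, -0.0142, -0.225, 0, 0.055, 0.0665, -0.0142, -0.236, 0, 0.055, 0.0665, -0.0142, -0.241, 0, 0.055, 0.0665, -0.0142, -0.241, 0, 0.055, 0.0665, -0.0142, -0.241, 0, 0.055]}}

```text
clock: 30.7
tcp_pos: [0.5377, 0.1751, 0.0719]
orientation: [0.001, 0.012, 1.0, 0.0]
wrist_force: [0.6, 0.1, -0.7]
finger_gap: 0.0548
grip_force: 0.0
```

Emit:
{"op": "move_arm", "data": {"moves": [0, 0, 0, 0, 0.03, 0, 0, 0, 0, 0.01, 0, 0, 0, 0, 0.01, 0, 0, 0, 0, 0.01, 0, 0, 0, 0, 0.01, 0, 0, 0, 0, 0.01], "newtons": 30}}

```text
clock: 31.2
tcp_pos: [0.5377, 0.1756, 0.0723]
orientation: [0.001, 0.012, 1.0, 0.0]
wrist_force: [-0.2, -0.9, 6.6]
finger_gap: 0.0186
grip_force: 29.3
```

Emit:
{"op": "move_arm", "data": {"moves": [0, 0.002, 0, 0, 0.01, -0.001, 0.005, 0, 0, 0.01, -0.002, 0.009, 0, 0, 0.01, -0.004, 0.014, 0, 0, 0.01, -0.005, 0.019, 0, 0, 0.01, -0.007, 0.024, 0, 0, 0.01, -0.008, 0.029, 0, 0, 0.01, -0.01, 0.033, 0, 0, 0.01, -0.011, 0.036, 0, 0, 0.01, -0.011, 0.0372, 0, 0, 0.01, -0.011, 0.0372, 0, 0, 0.01]}}

```text
clock: 32.12
tcp_pos: [0.5272, 0.2122, 0.0723]
orientation: [0.002, 0.012, 1.0, -0.001]
wrist_force: [0.8, -4.9, 5.9]
finger_gap: 0.0186
grip_force: 29.5
```

Emit:
{"op": "move_arm", "data": {"moves": [0, 0, 0, 0, 0.05, 0, 0, 0, 0, 0.05, 0, 0, 0, 0, 0.05, 0, 0, 0, 0, 0.05, 0, 0, 0.03, 0, 0.05, 0, 0, 0.07, 0, 0.05, -0.02, 0, 0.11, 0, 0.05, -0.04, 0, 0.15, 0, 0.05, -0.06, 0, 0.19, 0, 0.05, -0.08, 0, 0.23, 0, 0.05, -0.08, 0, 0.24, 0, 0.05, -0.08, 0, 0.24, 0, 0.05]}}

```text
clock: 33.12
tcp_pos: [0.4462, 0.2136, 0.3166]
orientation: [0.004, 0.011, 1.0, 0.002]
wrist_force: [1.2, 0.9, 0.2]
finger_gap: 0.0495
grip_force: 0.0
```

```bash
cat > chk.py <<'E'
from h import *
np.set_printoptions(precision=4,suppress=True)
def knobs(D,c0,r,th):
    b=[max(0,int(v)) for v in (c0[0]-r,c0[1]-r,c0[0]+r,c0[1]+r)]
    v=D['pixels'].max(2)[b[1]:b[3],b[0]:b[2]]; n,l,st,c=cv2.connectedComponentsWithStats((v<th).astype('uint8'))
    return [(st[i].tolist(),onz(D,*(c[i]+b[:2]),.069)) for i in range(1,n) if st[i][4]>15]
P=(.527,.2128,.069)
E
python3 - <<'E'
from chk import *
st=env.get_state(); print(st['tcp_pos'],st['wrist_force'])
d=cam('wrist'); s=cam('scene')
print(knobs(d,proj(d,P),24,60),knobs(s,proj(s,P),10,50))
E
```

```text
[0.4462 0.2136 0.3166] [1.1789 0.865  0.2275]
[([16, 15, 17, 23, 226], array([0.5275, 0.2129, 0.069 ]))] [([0, 0, 7, 4, 20], array([0.4859, 0.2415, 0.069 ])), ([10, 0, 10, 3, 25], array([0.5184, 0.2611, 0.069 ])), ([8, 6, 6, 11, 58], array([0.5282, 0.2121, 0.069 ]))]
```

The pan is back on the rest mark: both views give (0.528, 0.2125). Now to the peg.

Emit:
{"op": "move_arm", "data": {"moves": [-0.0745, -0.483, 0, -1.617, 0.05, -0.0745, -0.483, 0, -1.617, 0.05, -0.0745, -0.483, 0, -1.617, 0.05, -0.0745, -0.483, 0, -1.617, 0.05, -0.0745, -0.483, 0, -1.617, 0.05, -0.0745, -0.483, 0, -1.617, 0.05, -0.0745, -0.483, 0, -1.617, 0.05, -0.0745, -0.483, 0, -1.617, 0.05, -0.0745, -0.483, 0, -1.617, 0.05, -0.0745, -0.483, 0, -1.617, 0.05, -0.0745, -0.483, 0, -1.617, 0.05, -0.0745, -0.483, 0, -1.617, 0.05]}}

```text
clock: 34.22
tcp_pos: [0.37, -0.2732, 0.3083]
orientation: [-0.002, 0.693, 0.721, -0.0]
wrist_force: [1.0, 0.4, -0.4]
finger_gap: 0.0502
grip_force: 0.0
```

```bash
python3 - <<'E'
from chk import *
st=env.get_state(); print(st['tcp_pos'],st['orientation'],st['joint_pos'])
d=cam('wrist'); s=cam('scene')
for n,D,r in (('w',d,60),('s',s,20)):
    q=proj(D,(.3725,-.27,.12)); print(n,q,[(S,c) for S,c in blobs(D,(0,140,50),(8,255,255),8)[0]+blobs(D,(172,140,50),(180,255,255),8)[0] if abs(c[0]-q[0])<r and abs(c[1]-q[1])<r])
print(lids(d,.072,100))
E
```

```text
[ 0.37   -0.2732  0.3083] [-0.0016  0.6934  0.7206 -0.0001] [-0.8106  0.0795 -0.0773  1.4172 -0.0003  0.7218]
w [327.2632 213.8726] [([320, 207, 17, 17, 224], [327.9, 214.9])]
s [213.7006 256.7592] [([211, 253, 6, 5, 23], [213.1, 254.9])]
[]
```

Emit:
{"op": "move_arm", "data": {"moves": [0, 0, -0.03, -0.08, 0.05, 0, 0, -0.065, -0.08, 0.05, 0, 0, -0.1, -0.08, 0.05, 0, 0, -0.135, -0.08, 0.05, 0, 0, -0.165, -0.08, 0.05, 0, 0, -0.185, -0.08, 0.05, 0, 0, -0.199, -0.08, 0.05, 0, 0, -0.199, -0.08, 0.05, 0, 0, -0.199, -0.08, 0.035, 0, 0, -0.199, -0.08, 0.026, 0, 0, -0.199, -0.08, 0.026, 0, 0, -0.199, -0.08, 0.026]}}

```text
clock: 35.32
tcp_pos: [0.372, -0.2708, 0.1129]
orientation: [0.001, 0.719, 0.695, 0.0]
wrist_force: [-0.3, -0.1, -0.3]
finger_gap: 0.0261
grip_force: 0.0
```

Emit:
{"op": "move_arm", "data": {"moves": [0.0237, -0.0005, 0, 0.1, 0.026, 0.0494, 0.0017, 0, 0.21, 0.026, 0.0747, 0.0067, 0, 0.32, 0.026, 0.0993, 0.0145, 0, 0.43, 0.026, 0.1229, 0.0249, 0, 0.54, 0.026, 0.1452, 0.0379, 0, 0.65, 0.026, 0.1659, 0.0532, 0, 0.76, 0.026, 0.1848, 0.0707, 0, 0.87, 0.026, 0.2018, 0.0901, 0, 0.98, 0.026, 0.2164, 0.1113, 0, 1.09, 0.026, 0.2287, 0.134, 0, 1.2, 0.026, 0.236, 0.1513, 0, 1.28, 0.026]}}

```text
clock: 36.32
tcp_pos: [0.6091, -0.1176, 0.1127]
orientation: [0.001, 0.158, 0.987, 0.0]
wrist_force: [-0.4, -1.7, 0.4]
finger_gap: 0.0258
grip_force: 0.0
```

```bash
python3 - <<'E'
from chk import *
st=env.get_state(); print(st['tcp_pos'],st['orientation'],st['wrist_force'])
d=cam('wrist'); s=cam('scene')
R=lambda D:[(S,c) for S,c in blobs(D,(0,140,50),(8,255,255),8)[0]+blobs(D,(172,140,50),(180,255,255),8)[0]]
print([x for x in R(d) if 250<x[1][0]<400 and 250<x[1][1]<420]); q=proj(s,(.608,-.12,.12)); print(q,[x for x in R(s) if abs(x[1][0]-q[0])<12 and abs(x[1][1]-q[1])<14])
# jar lids & knob in scene
print(knobs(s,proj(s,P),10,50)); print([proj(s,(x,y,.072)).round(0) for x,y in ((.4515,-.035),(.5095,-.0353),(.5675,-.036),(.6255,-.0368))],[ (S[2:],c) for S,c in blobs(s,(15,40,60),(38,255,255),30)[0] if 270<c[0]<370 and 200<c[1]<270])
E
```

```text
[ 0.6091 -0.1176  0.1127] [0.0011 0.1581 0.9874 0.    ] [-0.4434 -1.7251  0.4141]
[([292, 278, 41, 78, 2450], [313.1, 318.3])]
[328.0013 252.1097] [([329, 246, 9, 16, 68], [331.7, 253.7])]
[([0, 0, 7, 4, 20], array([0.4859, 0.2415, 0.069 ])), ([10, 0, 10, 3, 25], array([0.5184, 0.2611, 0.069 ])), ([8, 6, 6, 11, 58], array([0.5282, 0.2121, 0.069 ]))]
[array([294., 223.]), array([312., 230.]), array([331., 238.]), array([350., 246.])] [([42, 32, 311], [298.2, 227.0]), ([15, 14, 147], [349.0, 247.5]), ([16, 13, 50], [337.6, 267.1])]
```

Emit:
{"op": "move_arm", "data": {"moves": [0, 0, 0, 0, 0.012, 0, 0, 0, 0, 0.01, 0, 0, 0, 0, 0.01, 0.0059, 0.0178, 0, 0.08, 0.01, 0.0104, 0.036, 0, 0.16, 0.01, 0.0131, 0.0522, 0, 0.23, 0.01, 0.0143, 0.0639, 0, 0.28, 0.01, 0.0143, 0.0639, 0, 0.28, 0.01], "newtons": 30}}

```text
clock: 37.08
tcp_pos: [0.6224, -0.0543, 0.1126]
orientation: [0.001, 0.021, 1.0, 0.0]
wrist_force: [2.3, 0.2, 2.7]
finger_gap: 0.0147
grip_force: 30.0
```

Emit:
{"op": "move_arm", "data": {"moves": [0.0003, 0.005, 0, 0.02, 0.01, 0.0005, 0.0095, 0, 0.04, 0.01, 0.0007, 0.014, 0, 0.06, 0.01, 0.0007, 0.0187, 0, 0.08, 0.01, 0.0007, 0.0187, 0, 0.08, 0.01]}}

```text
clock: 37.5
tcp_pos: [0.6231, -0.0392, 0.1125]
orientation: [0.001, -0.018, 1.0, -0.003]
wrist_force: [1.7, -10.5, 3.8]
finger_gap: 0.0149
grip_force: 30.5
```

Emit:
{"op": "move_arm", "data": {"moves": [0, 0.002, 0, 0, 0.01, 0, 0.004, 0, 0, 0.01, 0, 0.004, 0, 0, 0.01]}}

```text
clock: 37.75
tcp_pos: [0.6231, -0.0391, 0.1126]
orientation: [0.001, -0.016, 1.0, -0.006]
wrist_force: [1.2, -22.0, 3.8]
finger_gap: 0.0148
grip_force: 31.0
```

A hard stop at y = -0.039 (22 N with no further motion) fits the bar against the red stop, past the ball. Relax, release, rise and verify.

Emit:
{"op": "move_arm", "data": {"moves": [0, -0.006, 0, 0, 0.014, 0, -0.006, 0, 0, 0.03, 0, -0.006, 0, 0, 0.05, 0, -0.006, 0, 0, 0.05, 0, -0.006, 0, 0, 0.05, 0, -0.006, 0.04, 0, 0.05, 0, -0.006, 0.08, 0, 0.05, -0.03, -0.006, 0.12, 0, 0.05, -0.06, -0.02, 0.15, 0, 0.05, -0.09, -0.05, 0.18, 0, 0.05, -0.12, -0.08, 0.2, 0, 0.05, -0.12, -0.08, 0.2, 0, 0.05]}}

```text
clock: 38.75
tcp_pos: [0.5006, -0.1128, 0.3145]
orientation: [0.001, -0.019, 1.0, -0.001]
wrist_force: [0.1, 0.2, -0.7]
finger_gap: 0.0501
grip_force: 0.0
```

```bash
python3 - <<'E'
from chk import *
st=env.get_state(); print(st['tcp_pos'],st['wrist_force'])
d=cam('wrist'); s=cam('scene'); store(d,'wz.npz'); store(s,'sz.npz')
R=lambda D:[(S,c) for S,c in blobs(D,(0,140,50),(8,255,255),8)[0]+blobs(D,(172,140,50),(180,255,255),8)[0]]
X=(.6235,-.039,.112)
q=proj(d,X); a=[x for x in R(d) if np.hypot(*(np.array(x[1])-q))<30]; print(q,a)
q=proj(s,X); b=[x for x in R(s) if np.hypot(*(np.array(x[1])-q))<14]; print(q,b)
for x in a: 
  print(onz(d,*x[1],.112))
  for y in b: print(tri(d,x[1],s,y[1]))
print('pan',knobs(s,proj(s,P),10,50)[-1],knobs(d,proj(d,P),20,60)); print(lids(d,.072,60)); print(lids(s,.072,30))
E
```

```text
[ 0.5006 -0.1128  0.3145] [ 0.1483  0.2245 -0.6616]
[391.3519 329.2041] [([381, 315, 3, 10, 18], [382.3, 319.3])]
[349.1586 235.8724] [([347, 230, 5, 15, 62], [349.1, 236.8])]
[ 0.6123 -0.0495  0.112 ]
(array([ 0.6202, -0.0432,  0.1056]), np.float64(0.012018152252507594))
pan ([8, 6, 6, 11, 58], array([0.5282, 0.2121, 0.069 ])) [([3, 10, 35, 23, 589], array([0.5278, 0.2129, 0.069 ]))]
[(array([333.2, 408.6]), array([ 6. , 19.1]), array([ 0.7626, -0.0931,  0.072 ])), (array([327.4, 392.5]), array([ 8.1, 17.8]), array([ 0.7385, -0.1013,  0.072 ])), (array([302.7, 397. ]), array([20.7, 35.1]), array([ 0.7465, -0.1318,  0.072 ])), (array([375.8, 310. ]), array([10.5, 20.2]), array([ 0.6226, -0.0501,  0.072 ])), (array([404.6, 264.4]), array([ 6.9, 20.3]), array([ 0.5655, -0.0226,  0.072 ])), (array([380.2, 263.9]), array([10.8, 24. ]), array([ 0.5659, -0.0497,  0.072 ])), (array([384.6, 216.6]), array([ 8.4, 20.9]), array([ 0.5123, -0.0495,  0.072 ])), (array([390.7, 152.8]), array([10.1, 23. ]), array([ 0.4462, -0.049 ,  0.072 ]))]
[(array([457.3, 433.4]), array([ 7.2, 12.9]), array([ 1.0348, -0.367 ,  0.072 ])), (array([417.7, 261.1]), array([19.7, 25.6]), array([0.7989, 0.002 , 0.072 ]))]
```

Emit:
{"op": "move_arm", "data": {"moves": [0.03, -0.02, 0.01, 0, 0.05, 0.06, -0.04, 0.02, 0, 0.05, 0.09, -0.06, 0.02, 0, 0.05, 0.1, -0.09, 0.02, 0, 0.05, 0.1, -0.09, 0.02, 0, 0.05, 0.1, -0.09, 0.02, 0, 0.05]}}

```text
clock: 39.35
tcp_pos: [0.6029, -0.2027, 0.3291]
orientation: [-0.002, -0.018, 1.0, 0.001]
wrist_force: [0.6, 0.4, -0.2]
finger_gap: 0.0501
grip_force: 0.0
```

```bash
python3 - <<'E'
from chk import *
st=env.get_state(); print(st['tcp_pos'],st['wrist_force'])
d=cam('wrist'); s=cam('scene')
R=lambda D:[(S,c) for S,c in blobs(D,(0,140,50),(8,255,255),8)[0]+blobs(D,(172,140,50),(180,255,255),8)[0]]
for th in (0.012,.062):
    X=np.array([.389+.235*np.cos(th),-.036-.235*np.sin(th),.112]); print(th,proj(d,X),proj(s,X))
q=proj(d,(.6235,-.039,.112)); a=[x for x in R(d) if np.hypot(*(np.array(x[1])-q))<30]; print(a)
q=proj(s,(.6235,-.039,.112)); b=[x for x in R(s) if np.hypot(*(np.array(x[1])-q))<14]; print(b)
if a and b: print(tri(d,a[0][1],s,b[0][1]))
# bar edges across row in wrist at x~.56: print grey profile
r,c=proj(d,(.56,-.038,.088))[::-1]; print(r,c,cv2.cvtColor(d['pixels'],cv2.COLOR_RGB2HSV)[int(r),int(c)-30:int(c)+31,1].tolist())
print('pan',knobs(s,proj(s,P),10,50)[-1])
E
```

```text
[ 0.6029 -0.2027  0.3291] [ 0.5886  0.406  -0.2119]
0.012 [486.2622 235.8485] [349.3595 235.8948]
0.062 [474.7605 235.0317] [347.0171 238.7405]
[([472, 224, 29, 25, 331], [487.6, 236.9])]
[([347, 231, 5, 14, 61], [349.0, 237.0])]
(array([ 0.6245, -0.0383,  0.1098]), np.float64(0.0041852280568162))
169.2453691932281 487.29652048203246 [216, 240, 215, 48, 108, 136, 109, 132, 143, 141, 130, 132, 134, 134, 142, 136, 137, 135, 90, 62, 50, 61, 58, 52, 45, 55, 60, 38, 64, 42, 49, 44, 53, 57, 39, 52, 42, 50, 25, 113, 141, 130, 65, 73, 73, 77, 77, 81, 68, 79, 74, 71, 61, 63, 76, 75, 76, 75, 64, 73, 73]
pan ([8, 6, 6, 11, 56], array([0.5281, 0.2121, 0.069 ]))
```

The peg is at wrist pixel (487.6, 237), against 486 predicted for shut and 475 for resting on the ball. So the bar is snapped in, and the pan and jars are in place. Handing in.

```bash
python3 -c "
from workcell import env
print(env.hand_in())"
```

```text
the job is handed in; nothing more can be done
None
```

I handed the job in at about 39 s: the pan is on the white rest mark, all four amber jars stand in their own bays, and the keeper bar is shut behind its detent. The pan was knocked about 4 cm off the mark while I was loading jars, so I slid it back before shutting the bar; the hand-in returned no verdict.

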